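Turn a castor wheel by its spokes until the valve is at the top

ROBOT

A 7-joint arm with a two-finger parallel gripper is mounted at the origin on the work surface. World frame = base frame: x ahead of the robot, y to its left, z up, the work surface at z = 0. Lengths are in m, angles in degrees, forces in N, time in s.
With the tool pointing down it reaches from about 0.4 to 0.875 m from the base axis. Payload 4.4 kg.
Tool frame: the origin (TCP) lies between the finger pads; the fingertips stand 17 mm ahead of it and the grasp point (between the pads) lies 2 mm behind it; z points along the fingers, y is the direction in which the jaws open and shut (so a half turn about z gives the same grasp; the last joint's range is limited). The gripper opens to 85 mm and grips with 20 to 120 N. Pads are 22 mm wide; open, the fingers measure 114 mm over their backs; the gripper's body (76 mm by 85 mm) begins 54 mm behind the grasp point. The pads swing forward as they close: fully open they stand 13 mm farther back than shut.
Start: joints at [63.151, 36.005, 2.206, 86.941, -1.547, 57.084, -1.146], TCP at [0.255, -0.598, 0.216] pointing down, gripper open.
Joint ranges: [-175.42, 175.42], [-21.48, 121.26], [-71.46, 75.88], [10.55, 141.38], [-63.04, 243.04], [13.31, 113.54], [-168.57, 168.57]. Speed limits (degrees/s): [147.25, 147.25, 180, 180, 180, 180, 180].

INTERFACE

Orientations are given as [roll, pitch, yaw] about the fixed x, y, z axes, in that order (R = Rz(yaw) Ry(pitch) Rx(roll)).
In Python, from bench import bot gives the robot as it stands.
- The arm moves only by the tool jog_arm, never from a script. Its argument "moves" is a list that holds one entry, the list of rows, each a list of 7 numbers: the opening, from -1 (shut) to 1 (fully open), then the shift along the tool's x, y, z in units of 5 cm (1.0 is 5 cm), then the turn, a rotation vector about the tool's x, y, z in units of 10 degrees (1.0 is 10 degrees). A call has 1 to 10 rows; each row shifts and turns the commanded pose from where the row before left it, along the tool's axes as they then stand; what a row does not reach is not made up. A row lasts 1/8 s, in which the tool goes at most 62.5 mm and 10.7 degrees, less where a joint would pass 70% of its speed; a pose out of reach is approached as far as the arm can. A call with a number of a shift or a turn outside -1 to 1 is refused whole. A call with a gripper value outside its range is refused whole. The fingers move at their own pace and stop on an object; "newtons" is the grip in N (left out, the last holds). Time passes only in rows, so rows that do not move let the fingers close. It gives the time, the measured TCP pose, the force and the opening at its end, in the units of the state.
- bot.get_state(): the state, without advancing time (a new reading comes with each control period).
- bot.snapshot(name): name is "scene" or "side" or "wrist"; returns a dict with "frame" (420x560x3 uint8, red, green, blue), "camera_matrix" (3x3 intrinsics, pixels), "rvec" (rotation vector, rad) and "tvec" (3), from world to camera coordinates, as OpenCV has them; the wrist camera has in their place "tool_from_camera" (4x4, takes a point from camera to tool coordinates, whose origin is the TCP and whose axes are the flange's). Camera axes: x right, y down, z forward; pixel columns grow to the right and rows downward; lengths in m; the calibration is good to about 2 mm. A picture is of the moment at which its call begins: read the wrist's pose just before it. There is no depth.
- bot.finish_job(): hands the job in, once; it reports no verdict.
The state is a dict: "time_s": time; "joint_pos": joint angles; "joint_velocities": joint speeds; "effort": joint torques, N m; "ee_pos": TCP position; "tool_rot": TCP orientation; "wrist_force": force on the tool from outside, world axes, zero at the start; "torque": the same for the moment, N m; "gripper_width": finger opening in m.
Only numpy, scipy, OpenCV 4.12 (cv2) and the standard library are available. Lean on these libraries where they do the work, as an engineer would, in place of code of your own. Each camera call takes 0.05 s, during which the arm holds its last target. There are 200 camera calls.

TASK

The trolley castor standing on the bench needs air: turn its wheel by pushing its spokes one after another with the fingertips, until the brass valve stem is at the very top of the wheel, straight above the axle and clear of the fork, so that the pump can go on. Push gently on the spokes only, never pinching them, and keep off the dirty tyre and the valve stem. Do not shift, tip or lift the castor, leave everything else on the bench where it lies, and finish clear of the wheel.

Things in the scene. Friction and masses are not known exactly. Their poses are not given: they have to be found in the camera images.
- wheel (a joint): rotation of the wheel, rad. 0 (or any whole turn) = valve stem at the top; grows as the wheel turns clockwise seen from the robot's side (looking along the castor's +x). No end stops. Stiff bearing seals (0.2 N m drag, about 4 N at a spoke's middle) make it stay where it is left. The wheel weighs 0.75 kg: bring the fingers up to a spoke slowly.
- castor: trolley castor, about 4 kg with its wheel, standing loose on the bench on its mounting plate (170 mm along its x, 140 mm along y, 6 mm thick). Origin under the plate's middle; x runs along the axle away from the robot (up to 15 degrees askew), y to the left, z up.
- hub (a point): middle of the axle, 172 mm above the bench, in the wheel's mid-plane, axes as the castor's. Two flat fork legs, 5 mm thick at x = -42 and +42 mm, rise to it from the plate, centred on y = 0, 38 mm wide near the axle, 52 mm low down; they end 19 mm above the axle. Axle ends reach x = -60 and +60 mm. Above and to both sides the wheel is open.
- spokes: pale grey hub (50 mm across, 56 mm long) and five straight spokes, 36, 108, 180, 252, 324 degrees clockwise from the valve seen from the robot. They reach out to the rim, 88 mm from the axle; 14 mm wide, 42 mm deep along the axle out to 60 mm from it, then 12 wide, 34 deep. Gaps open right through. Origin on the axle in the mid-plane, x along the axle, z to the valve.
- tyre: black tyre on the grey rim, turning with the wheel: outer diameter 298 mm, 45 mm wide (x from -22.5 to +22.5 mm), inner radius 104 mm; the rim in it is 36 mm wide, inner radius 88 mm. Origin on the axle in the mid-plane, axes as the spokes'. Not to be pressed by the fingers.
- valve: brass valve stem, 9 mm thick, 30 mm long, standing on the rim's inner face midway between two spokes, in the mid-plane, its free end (58 mm from the axle) towards the hub. Origin at its foot, 88 mm from the axle; z points outwards from axle to foot: z straight up is the aim. Not to be pushed.
- pump_mid (a point): hand tyre pump lying on the bench beside the castor: aluminium barrel 26 mm thick, 240 mm long with its black T-handle; this point is its middle, 15 mm above the bench. To be left alone.
- gauge: pen-shaped tyre pressure gauge, 170 x 18 x 18 mm, lying on the bench in front of the castor; origin under its middle. To be left alone.
- cap: small black valve dust cap, 14 mm across, 13 mm high, on the bench; origin at its underside. To be left alone.
- spanner: steel spanner 170 mm long lying on the bench; origin at its underside. To be left alone.
- jar: lidded sample jar 58 mm across, 62 mm high, beside the castor; origin at its underside. To be left alone.
- pot: open white plastic sample pot 60 mm across, 45 mm high, in front of the castor; origin at its underside. To be left alone.

How it is judged (in metres and radians):
On the way:
1. a spoke is pushed by the fingers (contact force between the fingers and spokes above 0.8 N), for 0.05 s.
At the end, for the whole second after the job is handed in: The wheel is at rest with the valve stem within 0.12 rad (7 degrees) of straight above the axle; the castor stands flat within 20 mm of where it was; every other thing is within 40 mm of where it was (angle between valve's own z axis and vertical below 0.12 rad and velocity of joint wheel between -0.05 and 0.05 rad/s and distance of castor from where it was at the start of the episode below 0.02 m and angle between castor's own z axis and vertical below 0.03 rad and linear speed of castor below 0.01 m/s and not (distance of any of pump_mid, gauge, cap, spanner, jar, pot from where it was at the start of the episode above 0.04 m)); the robot touches nothing.
It fails at once if the fingers press on the tyre (over 3 N) (contact force between the fingers and tyre above 3 N).
It fails at once if the fingers push the valve stem (over 2 N) (contact force between the fingers and valve above 2 N).
It fails at once if a spoke is pinched or shoved hard (over 34 N) (contact force between the fingers and spokes above 34 N).
It fails at once if the castor is shifted more than 20 mm, lifted or tipped (distance of castor from where it was at the start of the episode above 0.02 m or height (world z) of castor above 0.012 m or angle between castor's own z axis and vertical above 0.1 rad).
It fails at once if something else on the bench is moved, lifted or carried more than 40 mm (distance of any of pump_mid, gauge, cap, spanner, jar, pot from where it was at the start of the episode above 0.04 m).
It also fails if it takes over 64 s, if anything falls off the work surface, if the arm or the gripper's body presses on something with over 40 N, if the wrist force passes 120 N, or if a joint passes its speed limit or range.

## Working session

There is one attempt and no reset: what is moved stays moved. The work goes in short steps, Python scripts to look and compute and a tool call to move; the robot and the scene stay as the last step left them, time stands still between calls to the robot, and variables do not carry over. Pictures are saved under pics/ and viewed, about 8 in all and at most 12, crops included, and the job is handed in when it is done.

Besides the shell and the picture viewer there is one more tool, called in YAML: its name, and indented under it one key for each argument. jog_arm: Moves the arm, as the interface text tells. Shifts and turns lie within -1 to 1; 1 stands for 5 cm of shift or 10 degrees of turn. Its arguments: {"type":"object","properties":{"moves":{"type":"array","items":{"type":"array","items":{"type":"array","items":{"type":"number"}}}},"newtons":{"type":"number"}},"required":["moves"]}

```bash
mkdir -p pics; python3 - <<'E'
from bench import bot
import cv2,pickle,numpy as np
s=bot.get_state();print(s['ee_pos'],s['tool_rot'],s['gripper_width'])
d={}
for n in("scene","side","wrist"):
    d[n]=bot.snapshot(n);cv2.imwrite(f"pics/{n}0.png",d[n]["frame"][:,:,::-1])
    if n!="wrist":
        R=cv2.Rodrigues(np.array(d[n]["rvec"]))[0];print(n,-R.T@np.array(d[n]["tvec"]).ravel(),R[2],d[n]["camera_matrix"][0])
pickle.dump(d,open("d0.pkl","wb"))
E
```

```text
[ 0.25455217 -0.59736508  0.2149039 ] [-1.79892305e+02  1.78822104e-03  2.30772528e+01] 0.08575082325328766
scene [ 0.31595743 -0.32391103  1.33345097] [ 0.24079674  0.25978072 -0.93516357] [522.49911114   0.         276.42515785]
side [ 0.40113446 -0.69887617  0.76298527] [ 0.20036574  0.72766565 -0.65601545] [443.933523     0.         276.16052201]
```

View pics/scene0.png

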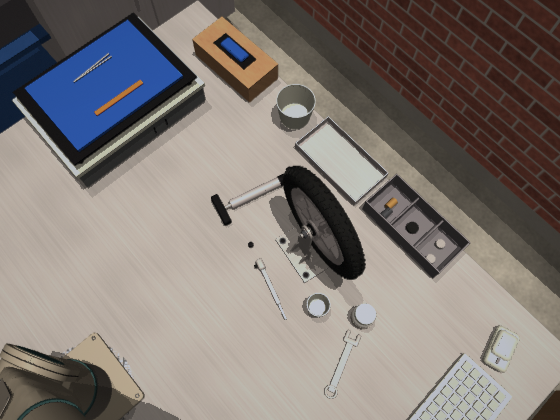

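View pics/side0.png

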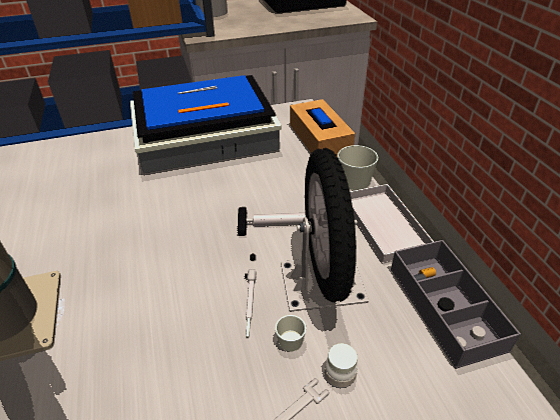

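Scene: castor around (320,225); plate visible at (277-320,235-283), pump, gauge, pot and jar are around it. I need enlarged crops.

```bash
python3 - <<'E'
import cv2,pickle,numpy as np
d=pickle.load(open("d0.pkl","rb"))
a=d["scene"]["frame"][160:290,265:375,::-1];b=d["side"]["frame"][140:315,270:380,::-1]
a=cv2.resize(a,None,fx=4,fy=4,interpolation=cv2.INTER_CUBIC);b=cv2.resize(b,None,fx=3.2,fy=3.2,interpolation=cv2.INTER_CUBIC)
o=np.zeros((562,800,3),np.uint8);o[:a.shape[0],:440]=a;o[:560,445:445+b.shape[1]]=b[:560]
o=np.clip(o.astype(float)**.7*255**.3,0,255).astype(np.uint8)
cv2.imwrite("pics/c1.png",o)
E
```

```text
(no output)
```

View pics/c1.png

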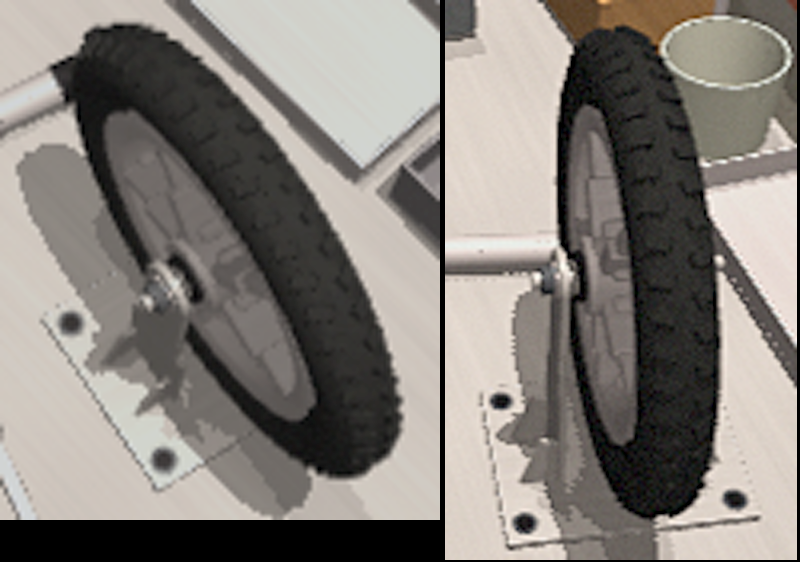

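The crop shows the plate's corners: side crop (508,548), (758,518), (482,393); scene crop (42,320), (157,490). Axle end is at scene (150,295).

```bash
cat > h.py <<'E'
import numpy as np,cv2
from scipy.spatial.transform import Rotation as Ro
def ray(c,u,v):
    R=cv2.Rodrigues(np.array(c["rvec"]))[0];t=np.array(c["tvec"]).ravel()
    K=np.array(c["camera_matrix"]);p=-R.T@t
    return p,R.T@np.linalg.solve(K,[u,v,1.])
def onz(c,u,v,z):
    p,r=ray(c,u,v);return p+r*(z-p[2])/r[2]
E
python3 - <<'E'
from h import *;import pickle
d=pickle.load(open("d0.pkl","rb"));s,c=d["side"],d["scene"]
for u,v in((508,548),(758,518),(482,393)): print("side",onz(s,(u-445)/3.2+270,v/3.2+140,.006))
for u,v in((42,320),(157,490)): print("scene",onz(c,u/4+265,v/4+160,.006))
print("axle",onz(c,150/4+265,295/4+160,.172),onz(s,(545-445)/3.2+270,285/3.2+140,.172))
for n,u,v,z in(("jar",363,313,.062),("pot",318,303,.045),("gauge",260,263,.01),("gauge2",285,318,.01),("pumph",220,209,.015),("pump2",280,183,.015)):print(n,onz(c,u,v,z))
print("tcam",d["wrist"]["tool_from_camera"],d["wrist"]["camera_matrix"])
E
```

```text
side [ 0.57333316 -0.16132088  0.006     ]
side [ 0.7381762  -0.18667945  0.006     ]
side [ 0.5966536  -0.02581833  0.006     ]
scene [ 0.59397938 -0.02232561  0.006     ]
scene [ 0.57261784 -0.1568871   0.006     ]
axle [ 0.61628124 -0.09078562  0.172     ] [ 0.61634091 -0.0993242   0.172     ]
jar [ 0.61644108 -0.31360191  0.062     ]
pot [ 0.55528302 -0.22193589  0.045     ]
gauge [ 0.52129144 -0.04278987  0.01      ]
gauge2 [ 0.47424485 -0.19107289  0.01      ]
pumph [0.53915971 0.14032269 0.015     ]
pump2 [0.71066342 0.08898996 0.015     ]
tcam [[-3.89379643e-04 -9.50268699e-01 -3.11430969e-01  8.08182253e-02]
 [ 9.99999924e-01 -3.67506910e-04 -1.28918778e-04 -1.38235639e-03]
 [ 8.05444650e-06 -3.11430995e-01  9.50268770e-01 -1.56506370e-01]
 [ 0.00000000e+00  0.00000000e+00  0.00000000e+00  1.00000000e+00]] [[375.2599301    0.         278.12130204]
 [  0.         375.2599301  212.12348058]
 [  0.           0.           1.        ]]
```

jog_arm:
  moves:
    - [[-1,0,0,-0.5,0,0,0.8],[-1,0,0,-0.5,0,0,0.8],[-1,0,0,-0.5,0,0,0.8],[-1,0,0,-0.5,0,0,0.8],[-1,0.2,-1,0,0,0,0],[-1,0.2,-1,0,0,0,0],[-1,0.2,-1,0,0,0,0],[-1,0.2,-1,0,0,0,0],[-1,0.2,-1,0,0,0,0],[-1,0,-1,0,0,0,0]]
  newtons: 20

```text
time_s: 1.4
ee_pos: [0.3516, -0.3074, 0.3156]
tool_rot: [-180.0, -0.0, -8.9]
wrist_force: [0.7, 0.6, 0.4]
gripper_width: -0.0
```

jog_arm:
  moves:
    - [[-1,0.2,-1,0,0,0.5,0],[-1,0.2,-1,0,0,1,0],[-1,0.2,-1,0,0,1,0],[-1,0,-0.5,0,0,1,0],[-1,0,0,0,0,1,0],[-1,0,0,0,0,0.5,0],[-1,0,0,0,0,0,0]]

```text
time_s: 2.28
ee_pos: [0.4149, -0.1379, 0.3366]
tool_rot: [-177.1, -39.2, -8.7]
wrist_force: [-0.1, 0.1, 0.6]
gripper_width: -0.0001
```

```bash
python3 - <<'E'
from bench import bot
import cv2,pickle
s=bot.get_state();print(s)
w=bot.snapshot("wrist");cv2.imwrite("pics/w1.png",w["frame"][:,:,::-1]);pickle.dump((s,w),open("w1.pkl","wb"))
E
```

```text
{'time_s': 2.275, 'joint_pos': array([ 13.18739353,  -5.40153259,  11.61843813, 140.85838876,
       -59.67824342,  13.97267602, -17.70613326]), 'joint_velocities': array([ 5.14517736,  1.35457097, -7.16930944, -2.43438978,  6.86820758,
        1.23118706, -6.55964584]), 'effort': array([ -1.00325212, -13.34377527,   1.23408582, -18.41011405,
        -1.57122541,  -1.01736579,   1.11669056]), 'ee_pos': array([ 0.4148704 , -0.1378794 ,  0.33658735]), 'tool_rot': array([-177.0906556 ,  -39.17789819,   -8.71190779]), 'wrist_force': array([-0.09932444,  0.06778848,  0.61635822]), 'torque': array([0.03964288, 0.77563514, 0.04237496]), 'gripper_width': -0.00010986246573464802}
```

View pics/w1.png

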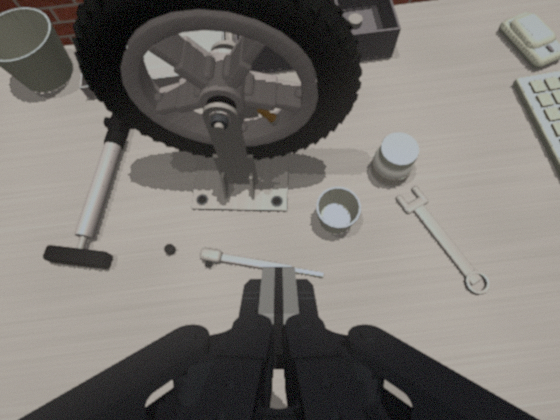

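Wrist view: fork and plate in front, valve (brass) at (266,115), i.e. lower right; spokes seen towards (165,50), (245,60), (300,97), (150,105), and one behind the fork.

```bash
cat >> h.py <<'E'
HUB=np.array([.668,-.103,.172]);YAW=-9
Rc=Ro.from_euler('z',YAW,degrees=True).as_matrix()
def wcam(s,w):
    T=np.eye(4);T[:3,:3]=Ro.from_euler('xyz',s['tool_rot'],degrees=True).as_matrix();T[:3,3]=s['ee_pos']
    return T@np.array(w['tool_from_camera'])
def wplane(s,w,u,v,xc=0.):
    C=wcam(s,w);r=C[:3,:3]@np.linalg.solve(np.array(w['camera_matrix']),[u,v,1.]);p=Rc.T@(C[:3,3]-HUB);r=Rc.T@r
    return p+r*(xc-p[0])/r[0]
def wproj(s,w,P):
    C=wcam(s,w);q=C[:3,:3].T@(HUB+Rc@np.array(P)-C[:3,3]);q=np.array(w['camera_matrix'])@q;return q[:2]/q[2]
def tool(P,s):  # castor point relative to hub -> tool frame offset
    R=Ro.from_euler('xyz',s['tool_rot'],degrees=True).as_matrix();return R.T@(HUB+Rc@np.array(P)-s['ee_pos'])
E
python3 - <<'E'
from h import *;import pickle
s,w=pickle.load(open("w1.pkl","rb"))
print("axle end",wproj(s,w,(-60,0,0)*np.array(.001)))
for n,u,v,x in(("valve",266,115,0),("sR",295,97,-.017),("sL",150,105,-.017),("sUL",165,50,-.017),("sUR",247,60,-.017)):
    p=wplane(s,w,u,v,x);print(n,p.round(3),np.hypot(p[1],p[2]),np.degrees(np.arctan2(-p[1],p[2])))
im=w['frame'][:,:,::-1].copy()
for x,r in((-.018,.088),(-.0225,.149),(-.028,.025)):
    for a in np.arange(0,6.28,.05): cv2.circle(im,tuple(int(k*4) for k in wproj(s,w,(x,-r*np.sin(a),r*np.cos(a)))),1,(0,255,0),1,shift=2)
cv2.imwrite("pics/w1b.png",cv2.resize(im[0:230,60:380],None,fx=2.5,fy=2.5,interpolation=cv2.INTER_CUBIC))
E
```

```text
axle end [222.15028667 128.5151274 ]
valve [ 0.    -0.039 -0.06 ] 0.0715369168454111 146.5334834977317
sR [-0.017 -0.076 -0.003] 0.07610640307307777 91.98722497680748
sL [-0.017  0.091 -0.018] 0.09310453205747123 -101.31678685504608
sUL [-0.017  0.047  0.065] 0.07999454482896333 -35.600535723097934
sUR [-0.017 -0.03   0.052] 0.06010195718175695 29.565145279971983
```

View pics/w1b.png

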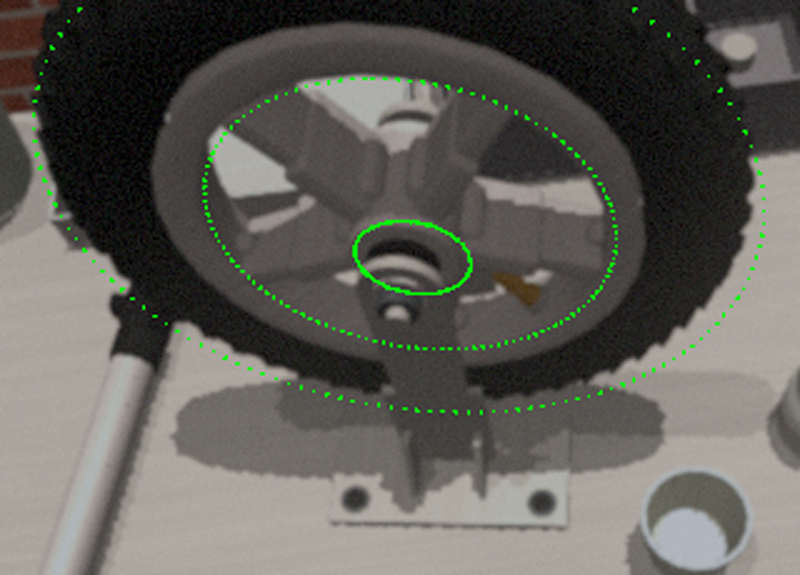

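```bash
cat >> h.py <<'E'
def go(s,tip,back,dt=0.,yaw=YAW,tilt=None):
    """tool-frame shift (5cm units) to bring fingertip to castor point tip, backed off along tool z"""
    R=Ro.from_euler('xyz',s['tool_rot'],degrees=True).as_matrix()
    tgt=HUB+Rc@np.array(tip)-R[:,2]*(.017+back)
    return R.T@(tgt-s['ee_pos'])/.05
E
python3 - <<'E'
from h import *;from bench import bot
s=bot.get_state();print(go(s,(-.005,.052,.015),.1), Ro.from_euler('xyz',s['tool_rot'],degrees=True).as_matrix().round(3))
E
```

```text
[ 1.82497383 -2.21355133  3.12813228] [[ 0.767 -0.118  0.631]
 [-0.116 -0.992 -0.045]
 [ 0.632 -0.038 -0.774]]
```

jog_arm:
  moves:
    - [[-1,0.46,-0.55,0.78,0,0,0],[-1,0.46,-0.55,0.78,0,0,0],[-1,0.46,-0.55,0.78,0,0,0],[-1,0.46,-0.55,0.78,0,0,0],[-1,0,0,0,0,0.5,0],[-1,0,0,0,0,1,0],[-1,0,0,0,0,1,0],[-1,0,0,0,0,0,0],[-1,0,0,0,0,0,0]]

```text
time_s: 3.45
ee_pos: [0.4479, -0.146, 0.4453]
tool_rot: [-170.8, -53.3, -11.6]
wrist_force: [0.6, 0.4, -0.6]
gripper_width: 0.0001
```

```bash
python3 - <<'E'
from h import *;from bench import bot
s=bot.get_state();print(s['joint_pos'],s['tool_rot'],s['ee_pos'],s['joint_velocities'].round(1));print(go(s,(-.005,.052,.015),.06), Ro.from_euler('xyz',s['tool_rot'],degrees=True).as_matrix().round(3))
E
```

```text
[-11.146505   -15.79095528  34.25522162 136.99252878 -62.80686223
  13.41149875 -14.2282242 ] [-170.84959202  -53.25467057  -11.60656603] [ 0.44793675 -0.14598365  0.4453487 ] [-0.9  1.8  0.5  0.3 -0.9 -0.3  0.9]
[-1.75258629 -1.72665002  5.10847332] [[ 0.586 -0.074  0.807]
 [-0.12  -0.993 -0.003]
 [ 0.801 -0.095 -0.591]]
```

The wrist ran into joint limits (j4–j6), so I fit the arm's kinematics in order to choose a better posture.

```bash
cat > fit.py <<'E'
from h import *;import pickle,itertools
from bench import bot
s1=pickle.load(open("w1.pkl","rb"))[0];s2=bot.get_state()
D=[([63.151,36.005,2.206,86.941,-1.547,57.084,-1.146],[-179.892,.0018,23.077],[.25455,-.59737,.2149]),
 (s1['joint_pos'],s1['tool_rot'],s1['ee_pos']),(s2['joint_pos'],s2['tool_rot'],s2['ee_pos'])]
ax='zyzyzyz';E=[]
def FR(q,sg):
    r=Ro.identity();o=[]
    for a,x,g in zip(ax,q,sg): r=r*Ro.from_euler(a,g*x,degrees=True);o.append(r)
    return o
for sg in itertools.product((1,-1),repeat=7):
    F=[FR(q,sg)[-1] for q,_,_ in D];T=[Ro.from_euler('xyz',r,degrees=True) for _,r,_ in D]
    # unknown constant base yaw c0 and tool yaw c7:  T=Rz(c0) F Rz(c7)
    for c0 in range(0,360,90):
        A=[(Ro.from_euler('z',c0,degrees=True)*f).inv()*t for f,t in zip(F,T)]
        for c7 in range(0,360,90):
            e=max((a*Ro.from_euler('z',-c7,degrees=True)).magnitude() for a in A);E.append((np.degrees(e),sg,c0,c7))
E.sort(key=lambda t:t[0]);print(*E[:6],sep="\n")
_,sg,c0,c7=E[0]
# positions: shoulder h z, L1 along z2, x offset after j3, x offset after j4, L2 along z4, x offset after 6, L6
A=[];b=[]
for q,_,p in D:
    o=[Ro.from_euler('z',c0,degrees=True)*r for r in FR(q,sg)]
    M=[r.as_matrix() for r in o]
    A.append(np.c_[[0,0,1],M[1][:,2],M[2][:,0],M[3][:,0],M[3][:,2],M[5][:,0],M[5][:,2]]);b.append(p)
x,res,rk,sv=np.linalg.lstsq(np.vstack(A),np.hstack(b),rcond=None);print(x,rk,sv,np.abs(np.vstack(A)@x-np.hstack(b)).max())
E
python3 fit.py
```

```text
(np.float64(0.10772535116949647), (-1, 1, -1, 1, -1, 1, -1), 0, 90)
(np.float64(0.10772535116949647), (-1, -1, -1, -1, -1, -1, -1), 180, 270)
(np.float64(35.412266516879455), (-1, 1, -1, 1, -1, 1, 1), 0, 90)
(np.float64(35.412266516879455), (-1, -1, -1, -1, -1, -1, 1), 180, 270)
(np.float64(42.23399424663829), (1, -1, 1, -1, -1, -1, 1), 180, 0)
(np.float64(42.2339942466383), (1, 1, 1, 1, -1, 1, 1), 0, 180)
[0.40687174 0.39046271 0.12902847 0.05563577 0.42716428 0.01295577
 0.15325835] 7 [3.32791027 2.78169101 1.26822508 0.53770273 0.5219544  0.12670803
 0.03461178] 0.019848884983905246
```

```bash
cat > ik.py <<'E'
from h import *
from scipy.optimize import least_squares
sg=np.array([-1,1,-1,1,-1,1,-1]);X=np.array([0.4069,.3905,.129,.0556,.4272,.013,.1533])
lo=np.array([-175.42,-21.48,-71.46,10.55,-63.04,13.31,-168.57]);hi=np.array([175.42,121.26,75.88,141.38,243.04,113.54,168.57])
def fk(q):
    R=np.eye(3);M=[]
    for a,x in zip('zyzyzyz',np.radians(sg*q)):
        c,s=np.cos(x),np.sin(x);R=R@(np.array([[c,-s,0],[s,c,0],[0,0,1]]) if a=='z' else np.array([[c,0,s],[0,1,0],[-s,0,c]]));M.append(R)
    p=np.c_[[0,0,1],M[1][:,2],M[2][:,0],M[3][:,0],M[3][:,2],M[5][:,0],M[5][:,2]]@X
    return p,R@np.array([[0,-1,0],[1,0,0],[0,0,1.]])
if __name__=="__main__":
    rng=np.random.default_rng(0);tip=HUB+Rc@[-.005,.055,0]
    for tilt in(40,55,70,90):
        z=Rc@[np.sin(np.radians(tilt)),0,-np.cos(np.radians(tilt))];p0=tip-.017*z;S=[]
        for k in range(60):
            q0=rng.uniform(lo+1,hi-1)
            f=lambda q:np.r_[(fk(q)[0]-p0)*10,(fk(q)[1][:,2]-z)*3,(q-(lo+hi)/2)/(hi-lo)*.01]
            r=least_squares(f,q0,bounds=(lo+1,hi-1),max_nfev=60)
            e=np.abs(f(r.x)[:6]).max()
            if e<.05:S.append(r.x)
        print("tilt",tilt,len(S));seen=[]
        for q in S:
            if all(np.abs(q-o).max()>25 for o in seen): seen.append(q);x=fk(q)[1][:,0];print(q.round(0),"toolx",(Rc.T@x).round(2))
E
python3 ik.py
```

```text
tilt 40 38
[ 50.  51. -53. 104. 104.  29.   0.] toolx [-0.75  0.2  -0.63]
[-60.  81.  75. 105. 242.  43.   0.] toolx [0.6  0.61 0.52]
tilt 55 50
[ 31.  41. -30. 109. 151.  26.   0.] toolx [-0.38 -0.75 -0.54]
[-35.  46.  40. 110. 195.  22.   0.] toolx [ 0.4  -0.72  0.57]
[  3.  36.  -1. 110. 165.  22.  -0.] toolx [-0.11 -0.98 -0.15]
[-57.  72.  66. 109. 213.  31.   0.] toolx [0.57 0.05 0.82]
[ 57.  62. -59. 109. 146.  37.   0.] toolx [-0.55 -0.26 -0.79]
tilt 70 48
[-56.  72.  60. 111. 177.  36.   0.] toolx [ 0.3  -0.5   0.82]
[ 36.  48. -35. 110. 171.  44.   0.] toolx [-0.18 -0.86 -0.48]
[-30.  48.  33. 111. 172.  39.   0.] toolx [ 0.12 -0.93  0.34]
[  8.  41.  -5. 110. 171.  42.   0.] toolx [-0.05 -0.99 -0.14]
tilt 90 45
[  8.  48.  -5. 107. 175.  66.   0.] toolx [-0.   -0.99 -0.11]
[ 34.  55. -31. 107. 186.  66.   0.] toolx [ 0.   -0.92 -0.38]
[-37.  60.  39. 107. 156.  59.   0.] toolx [-0.   -0.92  0.38]
[-67.  99.  66. 108. 139.  41.   0.] toolx [-0.   -0.5   0.86]
```

```bash
cat > plan.py <<'E'
from ik import *;from bench import bot;import sys,json,os
def rows(q,g,N=10,frac=1.,op=-1):
    P,R=fk(q);out=[]
    for k in range(1,N+1):
        p,r=fk(q+(g-q)*frac*k/N)
        d=R.T@(p-P)/.05;w=Ro.from_matrix(R.T@r).as_rotvec(degrees=True)/10
        d,w=np.round(d*20)/20,np.round(w*20)/20
        out.append([op]+[float(v) for v in np.r_[d,w]])
        P=P+R@d*.05;R=R@Ro.from_rotvec(w*10,degrees=True).as_matrix()
    return out
def goal(tip,tilt,back,qref,w):
    z=Rc@[np.sin(np.radians(tilt)),0,-np.cos(np.radians(tilt))];p0=HUB+Rc@tip-(.017+back)*z
    f=lambda q:np.r_[(fk(q)[0]-p0)*20,(fk(q)[1][:,2]-z)*10,(q-qref)/100*w]
    return least_squares(f,qref,bounds=(lo+2,hi-2)).x
def log():
    s=bot.get_state();json.dump({k:list(map(float,s[k])) for k in('joint_pos','tool_rot','ee_pos')},open('log.jsonl','a'));open('log.jsonl','a').write('\n');return s
if __name__=="__main__":
    s=log();q=np.array(s['joint_pos']);print(q.round(1),s['ee_pos'].round(3),(s['ee_pos']-fk(q)[0]).round(3))
    g=goal(np.array([-.005,.055,.015]),75,.15,np.array([-25,40,33,125,172,45,35.]),np.array([.1,.1,.3,.1,.1,.1,1]))
    n=np.abs((g-q)).max()/8.5
    print("goal",g.round(0),fk(g)[0],"rows needed",n)
    r=rows(q,g,10,min(1,10/n));print(json.dumps([r]))
    for k in range(0,11,2): p,R=fk(q+(g-q)*k/10);print(p.round(2),R[:,2].round(2))
E
python3 plan.py
```

```text
[-11.1 -15.8  34.3 137.  -62.8  13.4 -14.2] [ 0.448 -0.146  0.445] [-0.002 -0.005  0.006]
goal [-35.  35.  32. 135. 168.  57.  35.] [ 0.5123499  -0.02266514  0.23022247] rows needed 27.12552302126314
[[[-1, -0.35, -0.15, 0.2, 0.15, -0.4, -1.1], [-1, -0.35, -0.2, 0.2, 0.2, -0.45, -1.1], [-1, -0.3, -0.2, 0.2, 0.2, -0.45, -1.05], [-1, -0.25, -0.2, 0.15, 0.2, -0.45, -1.1], [-1, -0.25, -0.25, 0.2, 0.25, -0.4, -1.05], [-1, -0.2, -0.2, 0.2, 0.3, -0.45, -1.1], [-1, -0.2, -0.2, 0.2, 0.3, -0.45, -1.05], [-1, -0.15, -0.2, 0.15, 0.3, -0.45, -1.1], [-1, -0.15, -0.15, 0.2, 0.3, -0.4, -1.05], [-1, -0.1, -0.15, 0.15, 0.35, -0.45, -1.05]]]
[ 0.45 -0.14  0.44] [ 0.81 -0.   -0.59]
[ 0.42 -0.11  0.34] [ 0.47  0.01 -0.88]
[ 0.38 -0.14  0.28] [ 0.14 -0.33 -0.93]
[ 0.4  -0.17  0.28] [ 0.18 -0.74 -0.65]
[ 0.47 -0.14  0.28] [ 0.62 -0.73 -0.3 ]
[ 0.51 -0.02  0.23] [ 0.95 -0.15 -0.26]
```

jog_arm:
  moves:
    - [[-1,-0.3,-0.15,0.15,0.15,-0.35,-0.95],[-1,-0.3,-0.15,0.15,0.15,-0.35,-0.95],[-1,-0.25,-0.15,0.15,0.15,-0.4,-0.9],[-1,-0.25,-0.2,0.15,0.2,-0.4,-0.95],[-1,-0.2,-0.2,0.15,0.2,-0.35,-0.9],[-1,-0.2,-0.2,0.15,0.25,-0.4,-0.95],[-1,-0.15,-0.15,0.15,0.25,-0.4,-0.9],[-1,-0.15,-0.15,0.15,0.25,-0.35,-0.95]]

```text
time_s: 4.45
ee_pos: [0.4055, -0.1181, 0.3292]
tool_rot: [159.6, -5.1, 69.2]
wrist_force: [-0.5, -0.6, 0.4]
gripper_width: -0.0001
```

```bash
sed -i 's#/8.5#/7.2#' plan.py; python3 plan.py
```

```text
[ -2.9  -2.2  16.9 128.1  -3.2  33.2  -5.3] [ 0.406 -0.118  0.329] [-0.052 -0.01  -0.029]
goal [-35.  35.  32. 135. 168.  57.  35.] [ 0.5123499  -0.02266514  0.23022247] rows needed 23.743902595111052
[[[-1, -0.2, -0.2, 0.2, 0.25, -0.45, -0.85], [-1, -0.1, -0.2, 0.25, 0.25, -0.4, -0.85], [-1, -0.15, -0.15, 0.2, 0.25, -0.45, -0.85], [-1, -0.1, -0.15, 0.2, 0.25, -0.4, -0.9], [-1, -0.05, -0.1, 0.15, 0.3, -0.4, -0.85], [-1, -0.05, -0.1, 0.15, 0.25, -0.4, -0.9], [-1, -0.05, -0.05, 0.15, 0.25, -0.4, -0.85], [-1, -0.1, -0.05, 0.1, 0.3, -0.45, -0.9], [-1, -0.05, -0.0, 0.1, 0.25, -0.4, -0.85], [-1, -0.05, 0.0, 0.05, 0.25, -0.4, -0.9]]]
[ 0.46 -0.11  0.36] [ 0.36 -0.05 -0.93]
[ 0.43 -0.14  0.3 ] [ 0.13 -0.38 -0.92]
[ 0.43 -0.17  0.29] [ 0.14 -0.7  -0.7 ]
[ 0.46 -0.16  0.29] [ 0.4  -0.82 -0.41]
[ 0.5  -0.11  0.27] [ 0.75 -0.62 -0.23]
[ 0.51 -0.02  0.23] [ 0.95 -0.15 -0.26]
```

jog_arm:
  moves:
    - [[-1,-0.2,-0.2,0.2,0.25,-0.45,-0.85],[-1,-0.1,-0.2,0.25,0.25,-0.4,-0.85],[-1,-0.15,-0.15,0.2,0.25,-0.45,-0.85],[-1,-0.1,-0.15,0.2,0.25,-0.4,-0.9],[-1,-0.05,-0.1,0.15,0.3,-0.4,-0.85],[-1,-0.05,-0.1,0.15,0.25,-0.4,-0.9],[-1,-0.05,-0.05,0.15,0.25,-0.4,-0.85],[-1,-0.1,-0.05,0.1,0.3,-0.45,-0.9]]

```text
time_s: 5.45
ee_pos: [0.3741, -0.1697, 0.2622]
tool_rot: [-156.2, 31.3, 140.1]
wrist_force: [0.0, 0.4, 0.4]
gripper_width: -0.0004
```

```bash
cat > refit.py <<'E'
from ik import *;import ik,json,pickle
L=[json.loads(l) for l in open('log.jsonl')]
s=pickle.load(open('w1.pkl','rb'))[0]
D=[(l['joint_pos'],l['ee_pos']) for l in L]+[(s['joint_pos'],s['ee_pos']),([63.151,36.005,2.206,86.941,-1.547,57.084,-1.146],[.25455,-.59737,.2149])]
def J(q):
    c=[]
    for k in range(7): ik.X=np.eye(7)[k];c.append(fk(np.array(q))[0])
    return np.array(c).T
A=np.vstack([J(q) for q,_ in D]);b=np.hstack([p for _,p in D])
x=np.linalg.lstsq(np.vstack([A,np.eye(7)*.02]),np.r_[b,.02*np.array([.36,.42,0,0,.4,0,.25])],rcond=None)[0]
print(x.round(4),np.abs(A@x-b).reshape(-1,3).round(3).tolist());np.save('X.npy',x)
E
sed -i 's#^sg=.*#&\nimport os\nif os.path.exists("X.npy"): X=np.load("X.npy")#' ik.py
python3 -c "import plan;plan.log()"; python3 refit.py; python3 plan.py
```

```text
[ 0.3101  0.5878 -0.0435 -0.0302  0.3336 -0.0436  0.4404] [[0.003, 0.0, 0.006], [0.005, 0.027, 0.0], [0.008, 0.006, 0.009], [0.009, 0.003, 0.003], [0.027, 0.011, 0.0]]
[-19.3  15.    6.7 134.5  53.9  47.8 -13. ] [ 0.374 -0.17   0.262] [ 0.008 -0.006  0.009]
goal [-75.  45.  74. 139. 178.  28.  35.] [0.60805134 0.06133793 0.30597227] rows needed 17.230677236982945
[[[-1, -0.6, 0.25, 0.1, 0.0, -0.5, -0.85], [-1, -0.6, 0.2, 0.05, 0.05, -0.5, -0.85], [-1, -0.55, 0.2, 0.05, 0.05, -0.45, -0.9], [-1, -0.6, 0.15, 0.0, 0.05, -0.45, -0.9], [-1, -0.55, 0.15, 0.0, 0.1, -0.45, -0.95], [-1, -0.55, 0.15, -0.05, 0.1, -0.45, -0.95], [-1, -0.55, 0.05, -0.05, 0.15, -0.4, -1.0], [-1, -0.55, 0.05, -0.05, 0.1, -0.35, -1.0], [-1, -0.55, -0.0, -0.1, 0.15, -0.35, -1.0], [-1, -0.5, -0.05, -0.1, 0.2, -0.3, -1.0]]]
[ 0.37 -0.16  0.25] [ 0.1  -0.61 -0.78]
[ 0.47 -0.18  0.28] [ 0.33 -0.71 -0.62]
[ 0.56 -0.15  0.31] [ 0.55 -0.68 -0.49]
[ 0.61 -0.08  0.32] [ 0.72 -0.56 -0.41]
[0.63 0.   0.31] [ 0.81 -0.42 -0.4 ]
[0.61 0.06 0.31] [ 0.84 -0.32 -0.43]
```

```bash
sed -i 's#M\[5\]\[:,2\]\]@X#M[5][:,2],M[1][:,1],M[3][:,1],M[5][:,1]]@X#' ik.py
sed -i 's/range(7): ik.X=np.eye(7)/range(10): ik.X=np.eye(10)/; s/np.eye(7)\*.02/np.eye(10)*.02/; s/.4,0,.25\]/.4,0,.25,0,0,0]/' refit.py
sed -i 's/{k:list/{k:list/' plan.py; tail -1 log.jsonl | head -c 80; python3 refit.py; sed 's/\.02/.005/g' refit.py|python3; python3 refit.py >/dev/null; python3 plan.py
```

```text
{"joint_pos": [-19.33025125214106, 15.000583652089523, 6.667588275792821, 134.54[ 3.375e-01  5.576e-01  1.900e-03  1.000e-03  3.817e-01  4.000e-04
  3.646e-01 -1.040e-02 -1.740e-02 -3.000e-04] [[0.0, 0.0, 0.0], [0.0, 0.0, 0.0], [0.0, 0.0, 0.0], [0.0, 0.0, 0.0], [0.0, 0.0, 0.0], [0.0, 0.0, 0.0]]
[ 3.366e-01  5.584e-01  1.100e-03  6.000e-04  3.808e-01 -2.000e-04
  3.657e-01 -1.130e-02 -1.620e-02 -5.000e-04] [[0.0, 0.0, 0.0], [0.0, 0.0, 0.0], [0.0, 0.0, 0.0], [0.0, 0.0, 0.0], [0.0, 0.0, 0.0], [0.0, 0.0, 0.0]]
[-19.3  15.    6.7 134.5  53.9  47.8 -13. ] [ 0.374 -0.17   0.262] [ 0. -0. -0.]
goal [ 13.  61. -67. 139. 129. 112.  35.] [0.65514826 0.039239   0.24436973] rows needed 10.48320846618998
[[[-1, -0.3, -0.0, 0.2, 0.5, -0.45, -1.55], [-1, -0.4, 0.15, 0.15, 0.4, -0.5, -1.45], [-1, -0.5, 0.25, 0.1, 0.3, -0.55, -1.35], [-1, -0.7, 0.35, 0.0, 0.2, -0.55, -1.25], [-1, -0.85, 0.35, 0.0, 0.2, -0.7, -1.05], [-1, -0.95, 0.35, -0.05, 0.1, -0.7, -0.85], [-1, -1.0, 0.2, -0.05, 0.15, -0.75, -0.65], [-1, -0.95, 0.0, -0.1, 0.2, -0.8, -0.35], [-1, -0.9, -0.15, -0.1, 0.2, -0.7, -0.15], [-1, -0.75, -0.3, -0.1, 0.3, -0.55, 0.1]]]
[ 0.37 -0.17  0.26] [ 0.1  -0.61 -0.78]
[ 0.41 -0.19  0.26] [ 0.16 -0.77 -0.62]
[ 0.48 -0.17  0.25] [ 0.35 -0.79 -0.5 ]
[ 0.56 -0.11  0.23] [ 0.58 -0.68 -0.46]
[ 0.62 -0.03  0.22] [ 0.77 -0.47 -0.43]
[0.66 0.04 0.24] [ 0.9  -0.29 -0.34]
```

```bash
sed -i 's/(40,55,70,90)/(20,30,40,50,60,75,90)/' ik.py; python3 ik.py
```

```text
tilt 20 48
[ 35.  42. -57. 106.  64.  45.   0.] toolx [-0.84  0.45 -0.31]
[-29.  39.  47. 108. -54.  33.   0.] toolx [0.61 0.76 0.22]
[  5.  31.  -7. 107.  18.  23.   0.] toolx [-0.39  0.91 -0.14]
[ 21.  34. -31. 107.  44.  31.   0.] toolx [-0.7   0.66 -0.26]
[-11.  32.  16. 107. -16.  23.   0.] toolx [0.1  0.99 0.04]
tilt 30 39
[ 31.  36. -47. 117.  85.  32.   0.] toolx [-0.87  0.05 -0.5 ]
tilt 40 43
[ 25.  35. -39. 127. 121.  33.   0.] toolx [-0.63 -0.58 -0.53]
[-18.  32.  23. 128. 193.  18.   0.] toolx [ 0.34 -0.9   0.28]
[-30.  37.  41. 128. 220.  24.   0.] toolx [ 0.63 -0.56  0.53]
[ -5.  31.   4. 127. 163.  18.   0.] toolx [-0.09 -0.99 -0.08]
tilt 50 51
[ 14.  37. -25. 135. 149.  46.   0.] toolx [-0.26 -0.91 -0.31]
[-24.  39.  30. 136. 188.  41.   0.] toolx [ 0.28 -0.9   0.33]
[-39.  50.  57. 137. 210.  50.   0.] toolx [ 0.53 -0.57  0.63]
[ -4.  35.   0. 136. 165.  41.   0.] toolx [-0.03 -1.   -0.04]
tilt 60 46
[ 37.  64. -70. 140. 142.  87.   0.] toolx [-0.41 -0.59 -0.7 ]
tilt 75 0
tilt 90 0
```

```bash
cat > t.py <<'E'
from plan import *
qr=np.array([-12,35,15,132,180,30,35.]);w=np.array([.1,.1,.1,.1,.1,.1,.3])*.1
for tip in([-.005,.055,.015],[-.005,.05,-.03],[-.005,.03,.04]):
  for tilt,back in((35,.05),(35,.1),(42,0),(42,.05),(42,.08),(50,0),(50,.05)):
    g=goal(np.array(tip),tilt,back,qr,w);p,R=fk(g);z=Rc@[np.sin(np.radians(tilt)),0,-np.cos(np.radians(tilt))]
    print(tip,tilt,back,g.round(0),"err mm",(1000*(p-(HUB+Rc@tip-(.017+back)*z))).round(0),"zerr",np.degrees(np.arccos(min(1,z@R[:,2]))).round(1))
E
python3 t.py
```

```text
[-0.005, 0.055, 0.015] 35 0.05 [-32.  28.  42. 127. 241.  15.  35.] err mm [ -5.  -1. -13.] zerr 2.0
[-0.005, 0.055, 0.015] 35 0.1 [-39.  24.  49. 131. 241.  15.  35.] err mm [ -8.  -1. -25.] zerr 3.6
[-0.005, 0.055, 0.015] 42 0 [-14.  30.  16. 129. 179.  19.  35.] err mm [-0. -0. -0.] zerr 0.0
[-0.005, 0.055, 0.015] 42 0.05 [-17.  24.  18. 131. 177.  16.  35.] err mm [-0. -0. -0.] zerr 0.0
[-0.005, 0.055, 0.015] 42 0.08 [-34.  23.  40. 133. 210.  15.  35.] err mm [-0. -0. -0.] zerr 0.0
[-0.005, 0.055, 0.015] 50 0 [-15.  34.  16. 136. 176.  37.  35.] err mm [ 0. -0.  0.] zerr 0.0
[-0.005, 0.055, 0.015] 50 0.05 [ -9.  27.   5. 139. 165.  36.  35.] err mm [ 0. -0.  0.] zerr 0.0
[-0.005, 0.05, -0.03] 35 0.05 [-27.  31.  37. 127. 236.  15.  35.] err mm [-0. -0. -0.] zerr 0.0
[-0.005, 0.05, -0.03] 35 0.1 [-34.  27.  44. 130. 241.  15.  35.] err mm [-3. -0. -8.] zerr 1.1
[-0.005, 0.05, -0.03] 42 0 [-12.  36.  15. 130. 180.  27.  35.] err mm [-0.  0. -0.] zerr 0.0
[-0.005, 0.05, -0.03] 42 0.05 [-14.  30.  16. 134. 179.  24.  35.] err mm [-0. -0. -0.] zerr 0.0
[-0.005, 0.05, -0.03] 42 0.08 [
[... 224 characters left out ...]
.] err mm [ 4. -0.  1.] zerr 0.3
[-0.005, 0.03, 0.04] 35 0.05 [-29.  26.  41. 128. 241.  15.  35.] err mm [ -8.  -0. -21.] zerr 3.2
[-0.005, 0.03, 0.04] 35 0.1 [-36.  22.  48. 132. 241.  15.  35.] err mm [ -9.  -1. -34.] zerr 4.8
[-0.005, 0.03, 0.04] 42 0 [ -9.  27.  14. 128. 183.  16.  35.] err mm [-0.  0. -0.] zerr 0.0
[-0.005, 0.03, 0.04] 42 0.05 [-27.  23.  37. 130. 218.  15.  35.] err mm [-0. -0. -0.] zerr 0.0
[-0.005, 0.03, 0.04] 42 0.08 [-37.  21.  48. 132. 233.  15.  35.] err mm [-0. -0. -0.] zerr 0.0
[-0.005, 0.03, 0.04] 50 0 [-11.  30.  16. 135. 180.  34.  35.] err mm [0. 0. 0.] zerr 0.0
[-0.005, 0.03, 0.04] 50 0.05 [-13.  24.  17. 139. 178.  31.  35.] err mm [ 0. -0. -0.] zerr 0.0
```

```bash
cat > step.py <<'E'
from plan import *
# usage: step.py tipx tipy tipz(mm) tilt back(mm) [maxdeg per row]
a=[float(v) for v in sys.argv[1:]]
s=log();q=np.array(s['joint_pos'])
qr=q.copy() if q[4]>150 else np.array([-14,27,16,134,178,26,35.])
w=np.full(7,.01) if q[4]>150 else np.array([1,1,1,1,1,1,3])*.01
g=goal(np.array(a[:3])/1000,a[3],a[4]/1000,qr,w);n=max(np.abs(g-q).max()/(a[5] if len(a)>5 else 6.5),1)
tip=Rc.T@(s['ee_pos']+Ro.from_euler('xyz',s['tool_rot'],degrees=True).as_matrix()[:,2]*.017-HUB)
print("q",q.round(0),"tip mm",(tip*1000).round(1),"F",s['wrist_force'].round(1),"t",s['time_s'],"goal",g.round(0),"n",round(n,1))
N=min(10,int(np.ceil(n)));print(json.dumps([rows(q,g,N,N/n if n>N else 1)]))
for k in(.25,.5,.75,1): p,R=fk(q+(g-q)*k);print((Rc.T@(p+.017*R[:,2]-HUB)).round(3),(Rc.T@R[:,2]).round(2))
E
python3 step.py -5 55 15 46 55 7.5
```

```text
q [-19.  15.   7. 135.  54.  48. -13.] tip mm [-276.4 -121.8   76.9] F [0.  0.4 0.4] t 5.45 goal [-17.  25.  18. 136. 174.  25.  35.] n 16.1
[[[-1, -0.6, 0.25, 0.05, -0.15, -0.45, -0.8], [-1, -0.6, 0.25, 0.1, -0.15, -0.5, -0.8], [-1, -0.55, 0.15, 0.1, -0.1, -0.4, -0.85], [-1, -0.55, 0.15, 0.05, -0.1, -0.45, -0.85], [-1, -0.5, 0.15, 0.1, -0.05, -0.4, -0.85], [-1, -0.5, 0.15, 0.1, -0.05, -0.4, -0.9], [-1, -0.45, 0.1, 0.05, -0.05, -0.4, -0.9], [-1, -0.45, 0.1, 0.1, -0.05, -0.35, -0.9], [-1, -0.4, 0.1, 0.1, -0.05, -0.35, -0.9], [-1, -0.4, 0.1, 0.05, -0.05, -0.35, -0.95]]]
[-0.153 -0.125  0.111] [ 0.5  -0.57 -0.66]
[-0.065 -0.075  0.123] [ 0.7  -0.41 -0.58]
[-0.029 -0.003  0.102] [ 0.78 -0.19 -0.6 ]
[-0.045  0.055  0.053] [ 0.72  0.   -0.69]
```

```bash
python3 step.py -45 60 15 44 55 7.5
```

```text
q [-19.  15.   7. 135.  54.  48. -13.] tip mm [-276.4 -121.8   76.9] F [0.  0.4 0.4] t 5.45 goal [-21.  22.  19. 139. 171.  23.  35.] n 15.6
[[[-1, -0.6, 0.25, 0.05, -0.15, -0.45, -0.8], [-1, -0.55, 0.25, 0.05, -0.15, -0.5, -0.85], [-1, -0.55, 0.15, 0.1, -0.15, -0.45, -0.85], [-1, -0.5, 0.2, 0.05, -0.1, -0.4, -0.85], [-1, -0.45, 0.15, 0.05, -0.1, -0.4, -0.9], [-1, -0.45, 0.15, 0.05, -0.1, -0.4, -0.9], [-1, -0.45, 0.1, 0.05, -0.05, -0.4, -0.9], [-1, -0.4, 0.15, 0.05, -0.1, -0.35, -0.95], [-1, -0.4, 0.15, 0.05, -0.05, -0.35, -0.95], [-1, -0.35, 0.15, 0.05, -0.05, -0.35, -0.95]]]
[-0.161 -0.121  0.109] [ 0.49 -0.56 -0.67]
[-0.084 -0.069  0.12 ] [ 0.69 -0.39 -0.6 ]
[-0.058  0.003  0.1  ] [ 0.76 -0.18 -0.63]
[-0.083  0.06   0.055] [ 0.69  0.   -0.72]
```

jog_arm:
  moves:
    - [[-1,-0.6,0.25,0.05,-0.15,-0.45,-0.8],[-1,-0.55,0.25,0.05,-0.15,-0.5,-0.85],[-1,-0.55,0.15,0.1,-0.15,-0.45,-0.85],[-1,-0.5,0.2,0.05,-0.1,-0.4,-0.85],[-1,-0.45,0.15,0.05,-0.1,-0.4,-0.9],[-1,-0.45,0.15,0.05,-0.1,-0.4,-0.9],[-1,-0.45,0.1,0.05,-0.05,-0.4,-0.9],[-1,0,0,0,0,0,0]]

```text
time_s: 6.45
ee_pos: [0.5501, -0.1615, 0.3038]
tool_rot: [-129.8, 17.6, -146.4]
wrist_force: [-0.7, -0.2, 0.4]
gripper_width: 0.0003
```

```bash
python3 step.py -45 60 15 44 55 7.5
```

```text
q [-16.  18.   7. 137. 106.  38.   9.] tip mm [-96.1 -83.7 121.4] F [-0.7 -0.2  0.4] t 6.45 goal [-21.  22.  19. 139. 171.  23.  35.] n 8.8
[[[-1, -0.4, 0.15, 0.05, -0.05, -0.35, -0.9], [-1, -0.4, 0.1, 0.05, -0.05, -0.35, -0.9], [-1, -0.35, 0.15, 0.05, -0.1, -0.35, -0.9], [-1, -0.35, 0.15, 0.05, -0.05, -0.3, -0.95], [-1, -0.35, 0.1, 0.0, -0.05, -0.3, -0.9], [-1, -0.35, 0.2, 0.05, -0.05, -0.3, -0.95], [-1, -0.3, 0.15, 0.0, -0.1, -0.3, -0.95], [-1, -0.35, 0.2, 0.05, -0.05, -0.3, -0.95], [-1, -0.3, 0.15, 0.0, -0.1, -0.3, -0.95]]]
[-0.067 -0.044  0.119] [ 0.74 -0.32 -0.6 ]
[-0.056 -0.003  0.105] [ 0.76 -0.19 -0.62]
[-0.063  0.034  0.083] [ 0.75 -0.08 -0.66]
[-0.083  0.06   0.055] [ 0.69  0.   -0.72]
```

Following the plan very well.

jog_arm:
  moves:
    - [[-1,-0.4,0.15,0,-0.05,-0.35,-0.9],[-1,-0.4,0.1,0,-0.05,-0.35,-0.9],[-1,-0.35,0.15,0.05,-0.1,-0.35,-0.9],[-1,-0.35,0.15,0.05,-0.05,-0.3,-0.95],[-1,-0.35,0.1,0.0,-0.05,-0.3,-0.9],[-1,-0.35,0.2,0.05,-0.05,-0.3,-0.95],[-1,-0.3,0.15,0.0,-0.1,-0.3,-0.95],[-1,-0.35,0.2,0.05,-0.05,-0.3,-0.95],[-1,-0.3,0.15,0.0,-0.1,-0.3,-0.95],[-1,0,0,0,0,0,0]]

```text
time_s: 7.7
ee_pos: [0.5805, -0.0271, 0.2442]
tool_rot: [-143.7, -26.4, -67.8]
wrist_force: [-0.9, -0.4, 0.5]
gripper_width: -0.0001
```

```bash
python3 step.py -5 56 14 46 30 4; python3 - <<'E'
from h import *;from bench import bot;import pickle
s=bot.get_state();w=bot.snapshot("wrist");pickle.dump((s,w),open("w2.pkl","wb"))
im=w['frame'][:,:,::-1].copy()
for x,r in((-.018,.088),(-.0225,.149),(-.028,.025)):
    for a in np.arange(0,6.28,.05): cv2.circle(im,tuple(int(k*4) for k in wproj(s,w,(x,-r*np.sin(a),r*np.cos(a)))),1,(0,255,0),1,shift=2)
cv2.imwrite("pics/w2.png",im)
E
```

```text
q [-11.  20.   5. 139. 156.  23.  50.] tip mm [-86.5  61.3  59.9] F [-0.9 -0.4  0.5] t 7.7 goal [ -6.  27.   3. 134. 163.  27.  50.] n 1.9
[[[-1, 0.2, -0.2, 0.6, 0.1, 0.1, -0.25], [-1, 0.2, -0.1, 0.6, 0.05, 0.05, -0.2]]]
[-0.071  0.06   0.055] [ 0.7  -0.   -0.72]
[-0.056  0.058  0.049] [ 0.71 -0.   -0.71]
[-0.041  0.057  0.042] [ 0.71 -0.   -0.7 ]
[-0.027  0.056  0.035] [ 0.72 -0.   -0.69]
```

View pics/w2.png

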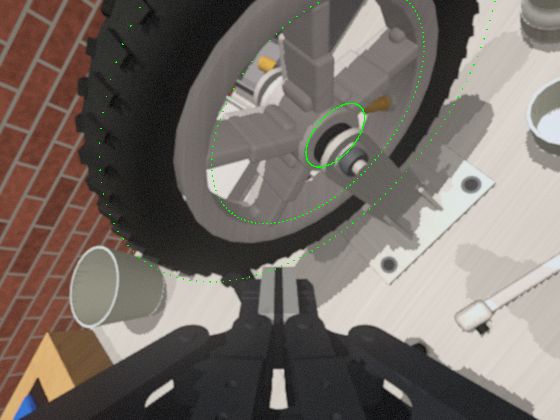

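The image (rolled view) shows the valve at (377,103); spoke ends near (390,55), (305,30), (215,147), (250,200); the overlay of my hub estimate fits well.

```bash
python3 - <<'E'
from h import *;import pickle
s,w=pickle.load(open("w2.pkl","rb"))
for n,u,v,x in(("valve",379,103,0),("s1",375,70,-.019),("s2",306,60,-.019),("s3",235,143,-.019),("s4",255,190,-.019)):
    p=wplane(s,w,u,v,x);print(n,p.round(3),np.hypot(p[1],p[2]).round(3),(np.degrees(np.arctan2(-p[1],p[2]))%360).round(1))
E
```

```text
valve [ 0.    -0.043 -0.06 ] 0.074 144.0
s1 [-0.019 -0.048  0.003] 0.048 86.7
s2 [-0.019 -0.02   0.059] 0.062 18.5
s3 [-0.019  0.04   0.062] 0.074 327.0
s4 [-0.019  0.062  0.018] 0.065 286.3
```

```bash
cat >> h.py <<'E'
def overlay(s,w,th,fn,box=None,f=2):
    im=cv2.resize(w['frame'][:,:,::-1],None,fx=f,fy=f,interpolation=cv2.INTER_CUBIC)
    def pt(x,r,t,a): 
        a=np.radians(a);return tuple(int(k*f) for k in wproj(s,w,(x,-(r*np.sin(a)+t*np.cos(a)),r*np.cos(a)-t*np.sin(a))))
    for k in range(5):
        a=th+36+72*k
        for x,c in((-.021,(0,255,0)),(.021,(255,128,0))):
            for t in(-.007,.007): cv2.line(im,pt(x,.025,t,a),pt(x,.06,t,a),c,1)
            cv2.line(im,pt(x,.06,-.007,a),pt(x,.06,.007,a),c,1)
    cv2.line(im,pt(0,.088,0,th),pt(0,.058,0,th),(0,0,255),1)
    if box: im=im[box[1]*f:box[3]*f,box[0]*f:box[2]*f]
    cv2.imwrite(fn,im)
E
python3 - <<'E'
from h import *;import pickle
s,w=pickle.load(open("w2.pkl","rb"));overlay(s,w,144,"pics/w2b.png",(160,0,440,250),2.8.__int__() if 0 else 2)
E
```

```text
(no output)
```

View pics/w2b.png

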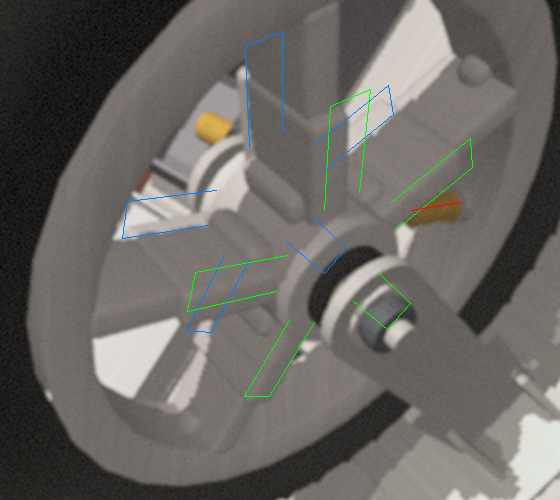

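```bash
python3 - <<'E'
from h import *;import pickle
s,w=pickle.load(open("w2.pkl","rb"))
for n,u,v,x in(("valve end",407,215,0),("valve mid",433,209,0),("top out",323,40,-.017),("top in",328,150,-.021),("right out",490,85,-.017),("right up edge",440,90,-.017),("right low edge",500,110,-.017),("hub boss",345,280,-.028)):
    p=wplane(s,w,160+u/2,v/2,x);print(n,p.round(3),np.hypot(p[1],p[2]).round(3),(np.degrees(np.arctan2(-p[1],p[2]))%360).round(1))
for th in(120,132): overlay(s,w,th,f"pics/o{th}.png",(160,0,440,250),2)
import cv2
a=np.hstack([cv2.imread("pics/o120.png")[:,60:],cv2.imread("pics/o132.png")[:,60:]]);cv2.imwrite("pics/w2c.png",cv2.resize(a,(800,400)))
E
```

```text
valve end [ 0.    -0.032 -0.046] 0.056 145.7
valve mid [ 0.    -0.041 -0.058] 0.071 144.8
top out [-0.017 -0.039  0.067] 0.077 30.5
top in [-0.021 -0.022  0.042] 0.047 27.3
right out [-0.017 -0.074 -0.006] 0.075 94.3
right up edge [-0.017 -0.059  0.014] 0.061 77.1
right low edge [-0.017 -0.074 -0.02 ] 0.077 105.3
hub boss [-0.028  0.003 -0.   ] 0.003 266.7
```

View pics/w2c.png

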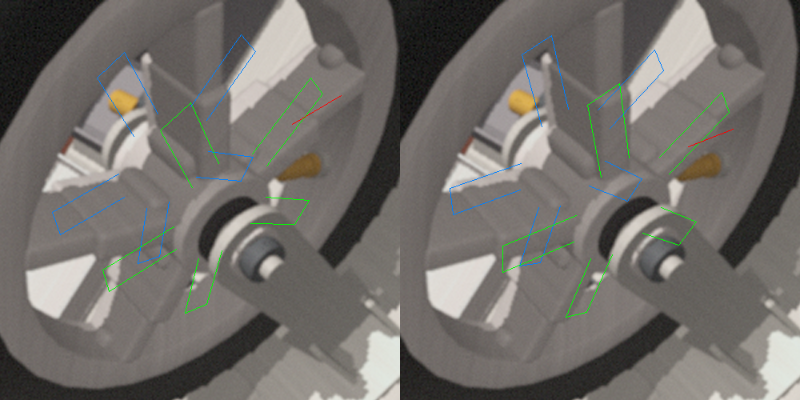

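jog_arm:
  moves:
    - [[-1,0.1,-0.1,0.3,0.05,0.05,-0.1],[-1,0.1,-0.1,0.3,0.05,0.05,-0.15],[-1,0.1,-0.05,0.3,0.05,0.05,-0.1],[-1,0.1,-0.05,0.3,0,0,-0.1],[-1,0,0,0,0,0,0],[-1,0,0,0,0,0,0]]

```text
time_s: 8.5
ee_pos: [0.6384, -0.0415, 0.2198]
tool_rot: [-143.8, -30.4, -64.5]
wrist_force: [0.4, -0.8, 0.2]
gripper_width: -0.0002
```

```bash
python3 step.py -4 57 14 47 0 1.5
```

```text
q [ -7.  27.   4. 134. 162.  27.  50.] tip mm [-26.7  56.1  36. ] F [ 0.4 -0.8  0.2] t 8.5 goal [ -6.  31.   3. 133. 165.  31.  50.] n 2.9
[[[-1, 0.0, -0.0, 0.2, 0.05, 0.05, -0.05], [-1, -0.0, -0.0, 0.25, 0.0, -0.0, -0.1], [-1, -0.0, -0.0, 0.2, 0.05, 0.0, -0.05]]]
[-0.021  0.056  0.031] [ 0.72 -0.   -0.69]
[-0.015  0.056  0.025] [ 0.72 -0.   -0.69]
[-0.01   0.057  0.02 ] [ 0.73 -0.   -0.69]
[-0.004  0.057  0.014] [ 0.73 -0.   -0.68]
```

jog_arm:
  moves:
    - [[-1,0,0,0.1,0,0,0],[-1,0,0,0.1,0,0,0],[-1,0,0,0.1,0,0,0],[-1,0,0,0.1,0,0,0],[-1,0,0,0.1,0,0,0],[-1,0,0,0.1,0,0,0],[-1,0,0,0,0,0,0]]

```text
time_s: 9.38
ee_pos: [0.6601, -0.0449, 0.1988]
tool_rot: [-143.8, -30.4, -64.5]
wrist_force: [0.6, 0.1, 1.1]
gripper_width: -0.0001
```

```bash
python3 step.py -4 57 -30 47 0 1.5
```

```text
q [ -5.  31.   3. 132. 164.  29.  50.] tip mm [-4.7 56.1 14.9] F [0.6 0.1 1.1] t 9.375 goal [ -5.  37.   2. 134. 167.  38.  50.] n 6.5
[[[-1, -0.05, 0.05, 0.1, 0.0, 0.0, -0.05], [-1, -0.05, 0.1, 0.1, 0.0, 0.05, -0.05], [-1, -0.1, 0.05, 0.1, 0.05, -0.0, -0.05], [-1, -0.05, 0.05, 0.1, -0.0, -0.0, -0.05], [-1, -0.1, 0.05, 0.05, 0.0, 0.0, -0.05], [-1, -0.05, 0.05, 0.1, 0.0, 0.0, -0.05], [-1, -0.1, 0.05, 0.1, 0.05, 0.0, -0.05]]]
[-0.004  0.056  0.003] [ 0.72 -0.   -0.69]
[-0.004  0.056 -0.008] [ 0.73 -0.   -0.69]
[-0.004  0.056 -0.019] [ 0.73 -0.   -0.69]
[-0.004  0.057 -0.03 ] [ 0.73 -0.   -0.68]
```

jog_arm:
  moves:
    - [[-1,-0.05,0.045,0.065,0,0,0],[-1,-0.05,0.045,0.065,0,0,0],[-1,-0.05,0.045,0.065,0,0,0],[-1,-0.05,0.045,0.065,0,0,0],[-1,-0.05,0.045,0.065,0,0,0]]

```text
time_s: 10.0
ee_pos: [0.6601, -0.0438, 0.1754]
tool_rot: [-143.7, -30.4, -64.5]
wrist_force: [0.5, 0.8, -0.6]
gripper_width: 0.0002
```

jog_arm:
  moves:
    - [[-1,-0.05,0.045,0.065,0,0,0],[-1,-0.05,0.045,0.065,0,0,0],[-1,-0.05,0.045,0.065,0,0,0],[-1,-0.05,0.045,0.065,0,0,0],[-1,0,0,0,0,0,0]]

```text
time_s: 10.62
ee_pos: [0.66, -0.0431, 0.1565]
tool_rot: [-143.8, -30.4, -64.5]
wrist_force: [0.1, 0.3, 0.3]
gripper_width: 0.0002
```

```bash
python3 step.py -4 52 -38 47 0 1.5; python3 - <<'E'
from h import *;from bench import bot;import pickle
s=bot.get_state();w=bot.snapshot("wrist");pickle.dump((s,w),open("w3.pkl","wb"))
cv2.imwrite("pics/w3.png",w['frame'][:,:,::-1])
E
```

```text
q [ -4.  36.   1. 133. 165.  36.  48.] tip mm [ -5.   57.9 -27.3] F [0.1 0.3 0.3] t 10.625 goal [ -3.  39.   1. 134. 167.  40.  48.] n 2.8
[[[-1, -0.0, 0.05, 0.05, 0.05, 0.05, -0.05], [-1, -0.0, 0.05, 0.05, 0.0, -0.0, -0.05], [-1, -0.0, 0.1, 0.05, 0.05, 0.0, -0.05]]]
[-0.005  0.056 -0.03 ] [ 0.72 -0.   -0.69]
[-0.005  0.055 -0.033] [ 0.72 -0.   -0.69]
[-0.004  0.053 -0.035] [ 0.73 -0.   -0.69]
[-0.004  0.052 -0.038] [ 0.73 -0.   -0.68]
```

View pics/w3.png

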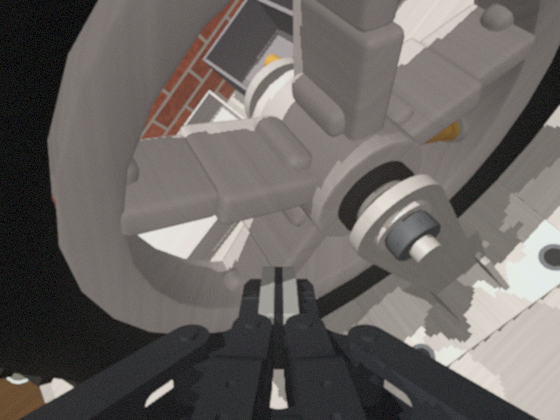

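```bash
python3 - <<'E'
from h import *;import pickle
s,w=pickle.load(open("w3.pkl","rb"))
for n,u,v,x in(("valve mid",440,132,0),("L out",150,185,-.017),("L in",250,165,-.021),("L upedge",200,140,-.021),("L lowedge",215,220,-.021),("R out",470,60,-.017),("top",345,60,-.021),("axle",425,248,-.06),("boss",375,195,-.028),("low",215,255,-.01)):
    p=wplane(s,w,u,v,x);print(n,p.round(3),np.hypot(p[1],p[2]).round(3),(np.degrees(np.arctan2(-p[1],p[2]))%360).round(1))
print(wproj(s,w,(-.06,0,0)),wproj(s,w,(-.022,.0579,-.0273+.017)))
E
```

```text
valve mid [ 0.    -0.042 -0.061] 0.074 145.5
L out [-0.017  0.044  0.071] 0.084 328.1
L in [-0.021  0.023  0.053] 0.058 335.9
L upedge [-0.021  0.025  0.072] 0.076 340.9
L lowedge [-0.021  0.045  0.046] 0.064 316.0
R out [-0.017 -0.053  0.003] 0.053 87.2
top [-0.021 -0.014  0.055] 0.056 14.8
axle [-0.06   0.004  0.011] 0.012 339.2
boss [-0.028  0.004 -0.004] 0.006 223.5
low [-0.01   0.066  0.017] 0.069 284.2
[441.34039937 245.89368979] [278.43023036 273.09697649]
```

```bash
python3 - <<'E'
from h import *;import pickle
s,w=pickle.load(open("w3.pkl","rb"))
C=wcam(s,w);print("cam castor",Rc.T@(C[:3,3]-HUB))
print("tip px",wproj(s,w,(-.005,.0579,-.0273)))
for a in(252,324,36,108):
  for x in(-.021,.021):
    for r in(.03,.06):
      A=np.radians(a);print(a,x,r,[wproj(s,w,(x,-(r*np.sin(A)+t*np.cos(A)),r*np.cos(A)-t*np.sin(A))).round(0).tolist() for t in(-.007,.007)])
E
```

```text
cam castor [-0.09163708  0.00332467  0.13330453]
tip px [278.81513109 251.47644887]
252 -0.021 0.03 [[334.0, 227.0], [314.0, 226.0]]
252 -0.021 0.06 [[298.0, 272.0], [277.0, 274.0]]
252 0.021 0.03 [[286.0, 167.0], [265.0, 164.0]]
252 0.021 0.06 [[257.0, 211.0], [236.0, 210.0]]
324 -0.021 0.03 [[302.0, 198.0], [315.0, 167.0]]
324 -0.021 0.06 [[227.0, 213.0], [235.0, 180.0]]
324 0.021 0.03 [[249.0, 131.0], [256.0, 101.0]]
324 0.021 0.06 [[179.0, 136.0], [183.0, 103.0]]
36 -0.021 0.03 [[369.0, 115.0], [403.0, 102.0]]
36 -0.021 0.06 [[392.0, 19.0], [432.0, 7.0]]
36 0.021 0.03 [[300.0, 54.0], [330.0, 44.0]]
36 0.021 0.06 [[304.0, -36.0], [341.0, -44.0]]
108 -0.021 0.03 [[432.0, 118.0], [429.0, 141.0]]
108 -0.021 0.06 [[496.0, 74.0], [488.0, 100.0]]
108 0.021 0.03 [[363.0, 64.0], [366.0, 88.0]]
108 0.021 0.06 [[419.0, 27.0], [418.0, 53.0]]
```

Oddly no contact force: the slanted fingertip seems to have passed in front of the spoke. I go back up, then reach deeper.

jog_arm:
  moves:
    - [[-1,0.1,-0.09,-0.13,0,0,0],[-1,0.1,-0.09,-0.13,0,0,0],[-1,0.1,-0.09,-0.13,0,0,0],[-1,0.08,-0.07,-0.1,0,0,0],[-1,0,0,0,0,0,0]]

```text
time_s: 11.3
ee_pos: [0.6605, -0.0446, 0.1936]
tool_rot: [-143.6, -30.5, -64.6]
wrist_force: [-0.7, 0.1, -0.4]
gripper_width: 0.0
```

```bash
python3 step.py 5 53 10 50 0 1.5; python3 - <<'E'
from h import *;from bench import bot;import pickle
s=bot.get_state();w=bot.snapshot("wrist");pickle.dump((s,w),open("w4.pkl","wb"));v=bot.snapshot("side")
a=pickle.load(open("d0.pkl","rb"))["side"]["frame"][140:315,270:380,::-1];b=v["frame"][140:315,270:380,::-1]
p=np.hstack([cv2.resize(a,None,fx=3.2,fy=3.2,interpolation=cv2.INTER_CUBIC)[:,:0],cv2.resize(b,None,fx=3.2,fy=3.2,interpolation=cv2.INTER_CUBIC),cv2.resize(w['frame'][60:400,100:400,::-1],None,fx=1.4,fy=1.4)[:476].copy() if 0 else cv2.resize(w['frame'][70:390,130:370,::-1],(420,560))])
cv2.imwrite("pics/m4.png",p)
E
```

```text
q [ -5.  31.   2. 132. 164.  30.  49.] tip mm [-4.3 56.5  9.8] F [-0.7  0.1 -0.4] t 11.3 goal [ -5.  34.   2. 134. 166.  38.  49.] n 5.4
[[[-1, 0.05, -0.0, 0.05, 0.05, 0.05, -0.05], [-1, -0.0, -0.0, 0.0, 0.05, 0.05, -0.05], [-1, 0.0, -0.0, 0.05, 0.05, 0.05, -0.0], [-1, 0.05, -0.0, 0.0, 0.05, 0.05, -0.05], [-1, 0.0, -0.0, 0.0, 0.05, 0.05, -0.05], [-1, 0.05, -0.05, 0.05, 0.05, 0.05, -0.0]]]
[-0.002  0.055  0.01 ] [ 0.73 -0.   -0.68]
[0.    0.054 0.01 ] [ 0.74 -0.   -0.67]
[0.003 0.053 0.01 ] [ 0.75 -0.   -0.66]
[0.005 0.053 0.01 ] [ 0.77 -0.   -0.64]
```

View pics/m4.png

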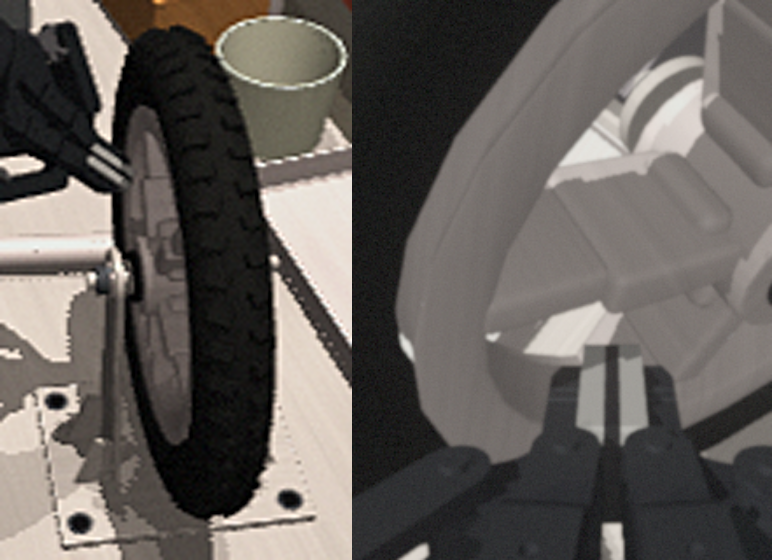

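The side view shows the fingertips at crop (130,185), only just at the tyre's front plane; the wrist view shows the tips at (613,350) right beside the lower-left spoke gap.

```bash
python3 - <<'E'
from h import *;import pickle
d=pickle.load(open("d0.pkl","rb"));s,w=pickle.load(open("w4.pkl","rb"))
R=Ro.from_euler('xyz',s['tool_rot'],degrees=True).as_matrix();c=d["side"]
p,r=ray(c,270+131/3.2,140+184/3.2)
# closest point of ray to tool axis
A=np.c_[R[:,2],-r];t=np.linalg.lstsq(A,p-s['ee_pos'],rcond=None)[0];print("tip along tool z",t[0],"miss",np.linalg.norm(A@t-(p-s['ee_pos'])))
for z in(0,.017): print(z,((cv2.projectPoints(np.array([s['ee_pos']+z*R[:,2]]),np.array(c['rvec']),np.array(c['tvec']),np.array(c['camera_matrix']),None)[0].ravel()-[270,140])*3.2).round(0))
print("axle",((cv2.projectPoints(np.array([HUB+Rc@[-.06,0,0],HUB+Rc@[.06,0,0],HUB+Rc@[0,0,.149],HUB+Rc@[0,0,-.149]]),np.array(c['rvec']),np.array(c['tvec']),np.array(c['camera_matrix']),None)[0].reshape(-1,2)-[270,140])*3.2).round(0))
E
```

```text
tip along tool z -0.007471448363383621 miss 0.00017074947105492417
0 [139. 190.]
0.017 [157. 202.]
axle [[ 85. 281.]
 [277. 262.]
 [197.  70.]
 [169. 433.]]
```

jog_arm:
  moves:
    - [[-1,0,0,0.1,0,0,0],[-1,0,0,0.1,0,0,0],[-1,0,0,0,0,0,0]]

```text
time_s: 11.78
ee_pos: [0.6673, -0.0459, 0.1847]
tool_rot: [-143.8, -30.4, -64.5]
wrist_force: [-0.4, 0.9, 0.1]
gripper_width: -0.0003
```

jog_arm:
  moves:
    - [[-1,0,0,0.07,0,0,0],[-1,0,0,0.07,0,0,0],[-1,0,0,0.06,0,0,0],[-1,0,0,0,0,0,0]]

```text
time_s: 12.28
ee_pos: [0.6744, -0.0469, 0.1783]
tool_rot: [-143.7, -30.4, -64.5]
wrist_force: [-0.0, 0.1, -0.3]
gripper_width: 0.0002
```

Now push down, gently, in short calls.

jog_arm:
  moves:
    - [[-1,-0.05,0.045,0.065,0,0,0],[-1,-0.05,0.045,0.065,0,0,0],[-1,-0.05,0.045,0.065,0,0,0]]

```text
time_s: 12.65
ee_pos: [0.6742, -0.0463, 0.164]
tool_rot: [-143.8, -30.4, -64.5]
wrist_force: [0.2, 0.5, 0.2]
gripper_width: -0.0002
```

jog_arm:
  moves:
    - [[-1,-0.05,0.045,0.065,0,0,0],[-1,-0.05,0.045,0.065,0,0,0],[-1,-0.05,0.045,0.065,0,0,0]]

```text
time_s: 13.02
ee_pos: [0.6752, -0.0461, 0.1511]
tool_rot: [-143.6, -30.5, -64.6]
wrist_force: [-0.7, -0.8, 4.8]
gripper_width: -0.0
```

jog_arm:
  moves:
    - [[-1,-0.05,0.045,0.065,0,0,0],[-1,-0.05,0.045,0.065,0,0,0]]

```text
time_s: 13.28
ee_pos: [0.6752, -0.0453, 0.1415]
tool_rot: [-143.6, -30.5, -64.6]
wrist_force: [-0.6, 0.7, 4.6]
gripper_width: 0.0
```

```bash
cat > ax.py <<'E'
from h import *;from bench import bot
s=bot.get_state();R=Ro.from_euler('xyz',s['tool_rot'],degrees=True).as_matrix();T=(R.T@Rc).T
print("castor x,y,z in tool (units per mm*20):",T.round(3).tolist());t=Rc.T@(s['ee_pos']-HUB);print("tcp",(t*1000).round(1),"tip5",((t+Rc.T@R[:,2]*.005)*1000).round(1),s['wrist_force'].round(1),s['time_s'],np.array(s['joint_pos']).round(0))
E
python3 ax.py
```

```text
castor x,y,z in tool (units per mm*20): [[0.487, -0.494, 0.72], [-0.711, -0.703, -0.002], [0.507, -0.511, -0.694]]
tcp [ -1.9  58.1 -30.5] tip5 [  1.7  58.1 -34. ] [-0.6  0.7  4.6] 13.275 [ -4.  39.   1. 132. 166.  37.  47.]
```

jog_arm:
  moves:
    - [[-1,-0.04,0.04,0.055,0,0,0],[-1,-0.02,0.02,0.03,0,0,0]]

```text
time_s: 13.52
ee_pos: [0.6749, -0.0453, 0.1351]
tool_rot: [-143.7, -30.4, -64.5]
wrist_force: [0.4, 0.2, 4.9]
gripper_width: 0.0002
```

jog_arm:
  moves:
    - [[-1,0.08,-0.08,-0.11,0,0,0],[-1,0.04,-0.04,-0.3,0,0,0],[-1,0,0,-0.4,0,0,0],[-1,0,0,-0.4,0,0,-0.5],[-1,0,0,-0.3,0,0,-0.9],[-1,0,0,0,0,0,-0.9],[-1,0,0,0,0,0,-0.9],[-1,0,0,0,0,0,-0.9],[-1,0,0,0,0,0,0]]

```text
time_s: 14.65
ee_pos: [0.626, -0.0375, 0.194]
tool_rot: [-175.6, -45.7, -15.3]
wrist_force: [0.8, -0.5, -0.7]
gripper_width: -0.0002
```

```bash
python3 ax.py; python3 - <<'E'
from h import *;from bench import bot;import pickle
s=bot.get_state();w=bot.snapshot("wrist");pickle.dump((s,w),open("w5.pkl","wb"))
cv2.imwrite("pics/w5.png",w['frame'][:,:,::-1])
E
```

```text
castor x,y,z in tool (units per mm*20): [[0.694, -0.055, 0.718], [-0.076, -0.997, -0.002], [0.716, -0.054, -0.696]]
tcp [-51.8  58.2  22. ] tip5 [-48.2  58.1  18.5] [ 0.8 -0.5 -0.7] 14.65 [-15.  31.  15. 137. 174.  32.  77.]
```

View pics/w5.png

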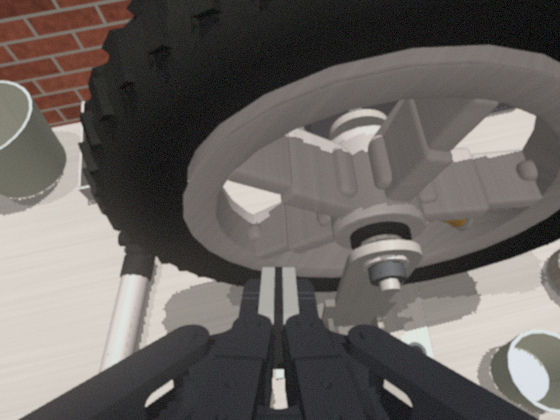

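The view (now upright) shows the valve at about (457,222), still lower right; spokes are left (235-330,140-195), up (420,150), right (490,190). I will track the valve by its brass colour from here on.

```bash
cat > brass.py <<'E'
from h import *;from bench import bot;import pickle,sys
def brass(s,w):
    f=w['frame'];h=cv2.cvtColor(f,cv2.COLOR_RGB2HSV);m=((h[...,0]>8)&(h[...,0]<32)&(h[...,1]>110)&(h[...,2]>60)).astype(np.uint8)
    n,l,st,c=cv2.connectedComponentsWithStats(m)
    for k in range(1,n):
        if st[k,4]<12: continue
        p=wplane(s,w,*c[k]);r=np.hypot(p[1],p[2])
        if .03<r<.12: print("blob",st[k].tolist(),c[k].round(0),"yz",p[1:].round(4),"r",r.round(3),"ang",np.degrees(np.arctan2(-p[1],p[2])).round(1))
if __name__=="__main__":
    for n in sys.argv[1:]:
        s,w=pickle.load(open(n,"rb"));print(n);brass(s,w)
    if len(sys.argv)==1:
        s=bot.get_state();w=bot.snapshot("wrist");pickle.dump((s,w),open("now.pkl","wb"));brass(s,w)
E
python3 brass.py w1.pkl w2.pkl w3.pkl w5.pkl
```

```text
w1.pkl
blob [257, 109, 19, 13, 112] [267. 115.] yz [-0.0408 -0.0589] r 0.072 ang 145.3
w2.pkl
blob [258, 56, 18, 16, 195] [266.  64.] yz [-0.0047  0.0628] r 0.063 ang 4.2
blob [364, 96, 26, 17, 246] [379. 105.] yz [-0.0425 -0.0609] r 0.074 ang 145.1
w3.pkl
blob [264, 55, 15, 10, 78] [270.  59.] yz [-0.0015  0.0552] r 0.055 ang 1.6
blob [428, 122, 31, 21, 298] [447. 133.] yz [-0.0454 -0.068 ] r 0.082 ang 146.3
w5.pkl
blob [446, 220, 20, 7, 86] [456. 222.] yz [-0.0647 -0.0558] r 0.085 ang 130.7
```

jog_arm:
  moves:
    - [[-1,0.25,0.14,-0.23,0,0,0],[-1,0.25,0.14,-0.23,0,0,0],[-1,0.25,0.13,-0.23,0,0,0],[-1,0,0,0,0,0,0],[-1,0,0,0,0,0,0]]

```text
time_s: 15.32
ee_pos: [0.6229, -0.0603, 0.243]
tool_rot: [-175.6, -45.7, -15.3]
wrist_force: [0.5, 0.7, -1.1]
gripper_width: 0.0
```

```bash
python3 ax.py;python3 brass.py
```

```text
castor x,y,z in tool (units per mm*20): [[0.694, -0.054, 0.718], [-0.076, -0.997, -0.002], [0.716, -0.054, -0.696]]
tcp [-51.2  35.1  71. ] tip5 [-47.6  35.1  67.5] [ 0.5  0.7 -1.1] 15.325 [-13.  24.  15. 135. 177.  23.  79.]
```

jog_arm:
  moves:
    - [[-1,0.19,0,0.1,0,0,0],[-1,0,0,0.2,0,0,0],[-1,0,0,0.2,0,0,0],[-1,0,0,0.15,0,0,0],[-1,0,0,0.1,0,0,0],[-1,0,0,0,0,0,0]]

```text
time_s: 16.12
ee_pos: [0.6564, -0.0668, 0.2237]
tool_rot: [-175.7, -45.7, -15.2]
wrist_force: [-0.0, 0.7, 0.2]
gripper_width: 0.0003
```

jog_arm:
  moves:
    - [[-1,0,0,0.1,0,0,0],[-1,0,0,0.1,0,0,0],[-1,0,0,0.1,0,0,0],[-1,0,0,0,0,0,0]]

```text
time_s: 16.62
ee_pos: [0.6672, -0.0685, 0.2135]
tool_rot: [-175.7, -45.8, -15.2]
wrist_force: [0.9, 1.2, -0.3]
gripper_width: -0.0
```

```bash
python3 ax.py;python3 brass.py
```

```text
castor x,y,z in tool (units per mm*20): [[0.693, -0.054, 0.718], [-0.075, -0.997, -0.002], [0.717, -0.053, -0.696]]
tcp [-6.2 34.  41.5] tip5 [-2.6 34.  38. ] [ 0.9  1.2 -0.3] 16.625 [-10.  30.  13. 130. 179.  25.  77.]
```

jog_arm:
  moves:
    - [[-1,0,0,0.1,0,0,0],[-1,-0.06,-0.045,0.055,0,0,0],[-1,-0.06,-0.045,0.055,0,0,0],[-1,-0.06,-0.045,0.055,0,0,0]]

```text
time_s: 17.18
ee_pos: [0.6722, -0.0617, 0.1991]
tool_rot: [-175.6, -45.9, -15.2]
wrist_force: [-3.0, 1.3, 5.8]
gripper_width: -0.0004
```

jog_arm:
  moves:
    - [[-1,-0.075,-0.055,0.07,0,0,0],[-1,-0.075,-0.055,0.07,0,0,0],[-1,-0.075,-0.055,0.07,0,0,0]]

```text
time_s: 17.55
ee_pos: [0.6734, -0.0533, 0.1836]
tool_rot: [-175.7, -45.8, -15.3]
wrist_force: [-2.1, -3.0, 4.3]
gripper_width: 0.0001
```

```bash
python3 ax.py;python3 brass.py
```

```text
castor x,y,z in tool (units per mm*20): [[0.693, -0.055, 0.719], [-0.076, -0.997, -0.003], [0.717, -0.053, -0.695]]
tcp [-2.4 50.  11.6] tip5 [ 1.1 50.   8.1] [-2.1 -3.   4.3] 17.55 [-12.  34.  13. 131. 177.  29.  77.]
```

jog_arm:
  moves:
    - [[-1,-0.075,-0.03,0.07,0,0,0],[-1,-0.075,-0.03,0.07,0,0,0],[-1,-0.075,-0.02,0.07,0,0,0],[-1,-0.07,0.005,0.07,0,0,0]]

```text
time_s: 18.1
ee_pos: [0.6747, -0.0482, 0.1636]
tool_rot: [-175.6, -45.9, -15.2]
wrist_force: [-1.4, -1.2, 5.5]
gripper_width: 0.0003
```

```bash
python3 ax.py;python3 brass.py
```

```text
castor x,y,z in tool (units per mm*20): [[0.692, -0.054, 0.72], [-0.076, -0.997, -0.002], [0.718, -0.053, -0.694]]
tcp [-2.  55.2 -8.4] tip5 [  1.6  55.2 -11.9] [-1.4 -1.2  5.5] 18.1 [-12.  37.  13. 131. 176.  32.  76.]
```

jog_arm:
  moves:
    - [[-1,-0.07,0,0.07,0,0,0],[-1,-0.07,0,0.07,0,0,0],[-1,-0.07,0,0.07,0,0,0]]

```text
time_s: 18.52
ee_pos: [0.6753, -0.0466, 0.149]
tool_rot: [-175.6, -45.9, -15.2]
wrist_force: [-1.2, -0.6, 5.0]
gripper_width: 0.0003
```

jog_arm:
  moves:
    - [[-1,-0.07,0,0.07,0,0,0],[-1,-0.07,0,0.07,0,0,0],[-1,0,0,0,0,0,0]]

```text
time_s: 18.9
ee_pos: [0.6747, -0.0459, 0.1379]
tool_rot: [-175.7, -45.7, -15.1]
wrist_force: [1.5, 0.8, 1.2]
gripper_width: 0.0001
```

```bash
python3 ax.py;python3 brass.py
```

```text
castor x,y,z in tool (units per mm*20): [[0.694, -0.052, 0.718], [-0.074, -0.997, -0.001], [0.716, -0.053, -0.696]]
tcp [ -2.3  57.4 -34.1] tip5 [  1.3  57.4 -37.6] [1.5 0.8 1.2] 18.9 [-11.  40.  12. 132. 176.  36.  76.]
```

jog_arm:
  moves:
    - [[-1,0.1,0,-0.1,0,0,0],[-1,0,0,-0.4,0,0,0],[-1,0,0,-0.4,0,0,0],[-1,0,0,-0.4,0,0,0],[-1,0.25,0.14,-0.23,0,0,0],[-1,0.25,0.14,-0.23,0,0,0],[-1,0.25,0.13,-0.23,0,0,0],[-1,0,0,0,0,0,0],[-1,0,0,0,0,0,0]]

```text
time_s: 20.08
ee_pos: [0.6279, -0.0629, 0.2367]
tool_rot: [-175.7, -45.7, -15.2]
wrist_force: [0.0, -0.4, 1.1]
gripper_width: 0.0001
```

```bash
python3 ax.py;python3 brass.py
```

```text
castor x,y,z in tool (units per mm*20): [[0.694, -0.054, 0.718], [-0.075, -0.997, -0.002], [0.716, -0.053, -0.696]]
tcp [-45.9  33.4  64.7] tip5 [-42.3  33.4  61.2] [ 0.  -0.4  1.1] 20.075 [-12.  25.  15. 135. 178.  24.  78.]
blob [404, 188, 47, 21, 482] [422. 197.] yz [-0.0494  0.0384] r 0.063 ang 52.1
```

jog_arm:
  moves:
    - [[-1,0.22,0,0.1,0,0,0],[-1,0,0,0.2,0,0,0],[-1,0,0,0.15,0,0,0],[-1,0,0,0.15,0,0,0],[-1,0,0,0.1,0,0,0],[-1,0,0,0.1,0,0,0],[-1,0,0,0.1,0,0,0],[-1,0,0,0.1,0,0,0],[-1,0,0,0,0,0,0]]

```text
time_s: 21.25
ee_pos: [0.6715, -0.071, 0.2102]
tool_rot: [-175.7, -45.8, -15.2]
wrist_force: [0.7, 0.8, 0.3]
gripper_width: 0.0001
```

jog_arm:
  moves:
    - [[-1,-0.06,-0.045,0.055,0,0,0],[-1,-0.06,-0.045,0.055,0,0,0],[-1,-0.06,-0.045,0.055,0,0,0],[-1,-0.06,-0.045,0.055,0,0,0],[-1,-0.06,-0.045,0.055,0,0,0],[-1,-0.06,-0.045,0.055,0,0,0]]

```text
time_s: 22.0
ee_pos: [0.674, -0.0564, 0.187]
tool_rot: [-175.6, -45.8, -15.2]
wrist_force: [-2.1, -0.8, 3.6]
gripper_width: 0.0002
```

```bash
python3 ax.py;python3 brass.py
```

```text
castor x,y,z in tool (units per mm*20): [[0.693, -0.054, 0.719], [-0.076, -0.997, -0.002], [0.717, -0.053, -0.695]]
tcp [-1.4 46.9 15. ] tip5 [ 2.2 46.9 11.5] [-2.1 -0.8  3.6] 22.0 [-11.  34.  13. 131. 177.  29.  77.]
blob [463, 217, 49, 17, 476] [482. 224.] yz [-0.0322  0.046 ] r 0.056 ang 35.0
```

jog_arm:
  moves:
    - [[-1,-0.075,-0.045,0.07,0,0,0],[-1,-0.075,-0.045,0.07,0,0,0],[-1,-0.07,-0.04,0.07,0,0,0],[-1,-0.06,-0.02,0.055,0,0,0],[-1,0,0,0,0,0,0]]

```text
time_s: 22.68
ee_pos: [0.6753, -0.0469, 0.1671]
tool_rot: [-175.7, -45.7, -15.1]
wrist_force: [0.4, -1.1, 1.8]
gripper_width: -0.0001
```

```bash
python3 ax.py;python3 brass.py
```

```text
castor x,y,z in tool (units per mm*20): [[0.694, -0.052, 0.718], [-0.074, -0.997, -0.001], [0.716, -0.053, -0.696]]
tcp [-1.6 56.5 -4.9] tip5 [ 2.  56.5 -8.4] [ 0.4 -1.1  1.8] 22.675 [-12.  36.  13. 131. 176.  31.  77.]
blob [454, 177, 48, 22, 640] [474. 186.] yz [-0.0077  0.0557] r 0.056 ang 7.8
```

jog_arm:
  moves:
    - [[-1,-0.035,0,0.035,0,0,0],[-1,-0.03,0,0.03,0,0,0],[-1,0,0,0,0,0,0]]

```text
time_s: 23.1
ee_pos: [0.6754, -0.0472, 0.163]
tool_rot: [-175.7, -45.7, -15.1]
wrist_force: [-0.0, 1.2, 2.4]
gripper_width: 0.0001
```

jog_arm:
  moves:
    - [[-1,0.08,0,-0.1,0,0,0],[-1,0,0,-0.4,0,0,0],[-1,0,0,-0.4,0,0,0],[-1,0,0,-0.4,0,0,0],[-1,0,0.4,0,0,0,0],[-1,0,0.4,0,0,0,0],[-1,0,0,0,0,0,0],[-1,0,0,0,0,0,0]]

```text
time_s: 24.1
ee_pos: [0.6237, -0.0796, 0.2093]
tool_rot: [-175.6, -45.8, -15.2]
wrist_force: [0.0, -0.1, -0.7]
gripper_width: 0.0001
```

```bash
python3 ax.py;python3 brass.py; python3 - <<'E'
from h import *;from bench import bot;import pickle
s,w=pickle.load(open("now.pkl","rb"))
a=w['frame'][:,:,::-1]
v=bot.snapshot("scene");pickle.dump(v,open("scene9.pkl","wb"));b=v["frame"][150:290,260:380,::-1]
def sid(v):return cv2.resize(v,(380,443),interpolation=cv2.INTER_CUBIC)
o=np.zeros((560,800,3),np.uint8);o[:315,:420]=cv2.resize(a,(420,315));o[:443,420:]=sid(b)
o[315:560,:420]=cv2.resize(a[90:265,250:550],(420,245),interpolation=cv2.INTER_CUBIC)
cv2.imwrite("pics/m9.png",o)
E
```

```text
castor x,y,z in tool (units per mm*20): [[0.694, -0.053, 0.718], [-0.075, -0.997, -0.001], [0.717, -0.053, -0.696]]
tcp [-47.4  16.2  37.3] tip5 [-43.8  16.2  33.8] [ 0.  -0.1 -0.7] 24.1 [ -7.  28.  13. 137. 181.  30.  77.]
blob [300, 144, 23, 20, 349] [310. 153.] yz [-0.0009  0.0599] r 0.06 ang 0.9
```

```bash
python3 - <<'E'
from h import *;import pickle
s,w=pickle.load(open("now.pkl","rb"))
x0,y0=230,80;f=5
im=cv2.resize(w['frame'][y0:y0+120,x0:x0+160,::-1],None,fx=f,fy=f,interpolation=cv2.INTER_CUBIC)
for P in((-.06,0,0),(-.028,0,0),(0,0,.058),(0,0,.088)):
    p=wproj(s,w,P);print(P,p.round(1),((p-[x0,y0])*f).round(0));cv2.circle(im,tuple(int(v) for v in (p-[x0,y0])*f),4,(0,255,0),1)
for r,x in((.025,-.028),(.088,-.018)):
  for a in np.arange(0,6.28,.04):
    p=(wproj(s,w,(x,r*np.sin(a),r*np.cos(a)))-[x0,y0])*f;cv2.circle(im,tuple(int(v) for v in p),1,(0,255,0),-1)
cv2.imwrite("pics/w9.png",im)
E
```

```text
(-0.06, 0, 0) [316.3 311.7] [ 431. 1158.]
(-0.028, 0, 0) [310.6 255.5] [403. 878.]
(0, 0, 0.058) [308.  155.4] [390. 377.]
(0, 0, 0.088) [309.3 110.6] [397. 153.]
```

View pics/w9.png

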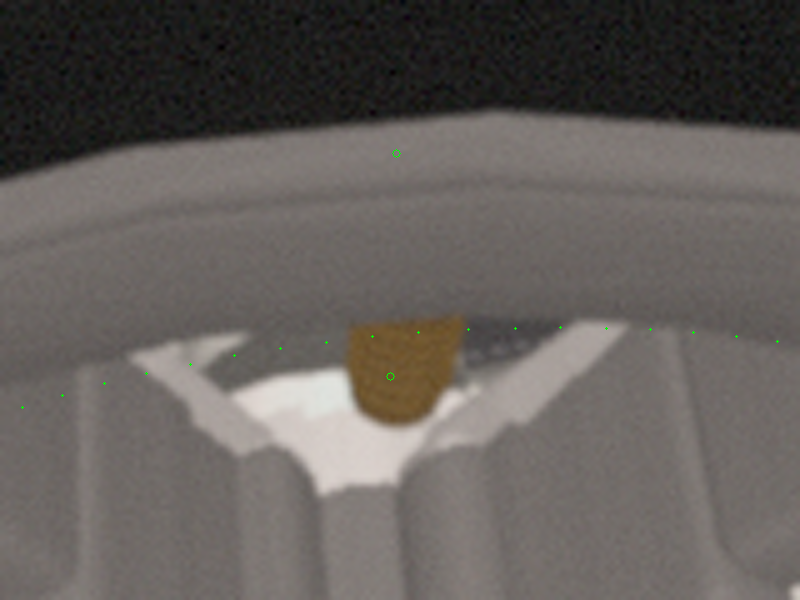

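The close-up shows the valve's free end pointing down at (398,425), leaning slightly right going up (406 at y=322): it is near the top, a few degrees clockwise still. I check the hub reference against the axle tip seen in w5 at (391,283).

```bash
python3 - <<'E'
from h import *;import pickle
for n,u,v in(("w5.pkl",391,284),("w3.pkl",427,250),("w2.pkl",360,166),("w1.pkl",218,126)):
    s,w=pickle.load(open(n,"rb"));print(n,wproj(s,w,(-.06,0,0)).round(1),wplane(s,w,u,v,-.06).round(4))
s,w=pickle.load(open("now.pkl","rb"));g=cv2.cvtColor(w['frame'],cv2.COLOR_RGB2GRAY)
for v in range(290,336,5): print(v,g[v,290:350:3])
E
```

```text
w5.pkl [400.3 290.1] [-0.06    0.0072  0.0121]
w3.pkl [441.3 245.9] [-0.06    0.0043  0.0078]
w2.pkl [367.4 164.3] [-0.06    0.0037  0.0059]
w1.pkl [222.2 128.5] [-0.06    0.0036  0.0046]
290 [171 172 150  58  55  62  62  62  93  99  88  86  97  97  99  98  49  42
  43  36]
295 [172 172 164  59  62  58  57  57  74  97  84  74  96  97  99  85  41  44
  41  37]
300 [172 171 170  66  53  65  61  63  62  56  57  66  92  93  95  85  92 105
 111 113]
305 [172 172 171  72  56  59  56  57  60  78  94  96  96  95 103 116 120 116
 114 118]
310 [171 171 173  91  59  60  59  60  62  76  95  96  92  96 112 114 118 118
 117 111]
315 [169 119  72  61  56  61  55  56  58  63  94  94  92 105 111 113 119 119
 113 112]
320 [ 56  60  54  55  60  55  56  54  59  55  58  89  97  93  95  96 117 118
 119 111]
325 [ 59  56  58  51  62  62  60  47  56  54  54  61  95  95  94 121 119 116
 117 113]
330 [ 60  61  52  55  57  56  58  59  57  57  55  56  54  75  92 125 114 113
 115 113]
335 [56 54 54 54 52 57 50 56 52 51 53 55 56 48 53 56 54 58 65 67]
```

jog_arm:
  moves:
    - [[-1,0.06,-0.4,-0.05,0,0,0],[-1,0.06,-0.4,-0.05,0,0,0],[-1,0,0,0,0,0,0],[-1,0,0,0.2,0,0,0],[-1,0,0,0.2,0,0,0],[-1,0,0,0.2,0,0,0],[-1,0,0,0.15,0,0,0],[-1,0,0,0.1,0,0,0],[-1,0,0,0.1,0,0,0],[-1,0,0,0.1,0,0,0]]

```text
time_s: 25.45
ee_pos: [0.67, -0.0476, 0.1825]
tool_rot: [-175.7, -45.8, -15.2]
wrist_force: [-0.0, 0.1, 0.9]
gripper_width: -0.0001
```

jog_arm:
  moves:
    - [[-1,0,0,0.1,0,0,0],[-1,0,0,0.05,0,0,0],[-1,0,0,0,0,0,0]]

```text
time_s: 25.82
ee_pos: [0.6751, -0.0485, 0.1773]
tool_rot: [-175.7, -45.8, -15.2]
wrist_force: [0.9, 0.4, -0.7]
gripper_width: 0.0003
```

```bash
python3 ax.py;python3 brass.py
```

```text
castor x,y,z in tool (units per mm*20): [[0.693, -0.054, 0.719], [-0.075, -0.997, -0.002], [0.717, -0.053, -0.695]]
tcp [-1.5 55.   5.3] tip5 [ 2.1 55.   1.8] [ 0.9  0.4 -0.7] 25.825 [-12.  35.  13. 131. 176.  30.  77.]
blob [426, 202, 32, 13, 255] [441. 207.] yz [-0.0029  0.0529] r 0.053 ang 3.2
```

jog_arm:
  moves:
    - [[-1,-0.06,0,0.055,0,0,0],[-1,-0.06,0,0.055,0,0,0],[-1,-0.06,0,0.055,0,0,0],[-1,-0.055,0,0.055,0,0,0],[-1,-0.04,0,0.04,0,0,0],[-1,0,0,0,0,0,0]]

```text
time_s: 26.62
ee_pos: [0.6752, -0.0477, 0.1585]
tool_rot: [-175.7, -45.8, -15.2]
wrist_force: [-0.1, -0.1, 1.6]
gripper_width: 0.0001
```

```bash
python3 ax.py;python3 brass.py
```

```text
castor x,y,z in tool (units per mm*20): [[0.693, -0.054, 0.719], [-0.075, -0.997, -0.002], [0.717, -0.053, -0.695]]
tcp [ -1.5  55.8 -13.5] tip5 [  2.1  55.7 -17. ] [-0.1 -0.1  1.6] 26.625 [-12.  37.  13. 131. 176.  33.  76.]
blob [427, 158, 44, 27, 750] [446. 171.] yz [0.0039 0.0572] r 0.057 ang -3.9
```

Turned about 5° more. Withdraw to the same view pose and re-measure.

jog_arm:
  moves:
    - [[-1,0.1,0,-0.1,0,0,0],[-1,0,0,-0.4,0,0,0],[-1,0,0,-0.4,0,0,0],[-1,0,0,-0.4,0,0,0],[-1,0,0.4,0,0,0,0],[-1,0,0.4,0,0,0,0],[-1,0,0,0,0,0,0],[-1,0,0,0,0,0,0]]

```text
time_s: 27.68
ee_pos: [0.6241, -0.0792, 0.2054]
tool_rot: [-175.6, -45.8, -15.2]
wrist_force: [-0.5, 0.8, -0.0]
gripper_width: -0.0002
```

```bash
python3 ax.py;python3 brass.py; python3 - <<'E'
from h import *;import pickle
s,w=pickle.load(open("now.pkl","rb"))
h=cv2.cvtColor(w['frame'],cv2.COLOR_RGB2HSV);m=((h[...,0]>8)&(h[...,0]<32)&(h[...,1]>110)&(h[...,2]>60))
for v in range(135,180):
    u=np.where(m[v,280:350])[0]
    if len(u): print(v,u.min()+280,u.max()+280,end="; ")
print();print(wproj(s,w,(0,0,.058)),wproj(s,w,(0,0,.088)),wproj(s,w,(0,.004,.058)),wproj(s,w,(0,.004,.088)))
E
```

```text
castor x,y,z in tool (units per mm*20): [[0.693, -0.053, 0.719], [-0.075, -0.997, -0.001], [0.717, -0.053, -0.695]]
tcp [-47.   16.6  33.4] tip5 [-43.5  16.6  29.9] [-0.5  0.8 -0. ] 27.675 [ -7.  29.  13. 137. 181.  31.  77.]
blob [287, 139, 22, 22, 386] [298. 148.] yz [0.0053 0.0604] r 0.061 ang -5.0
139 298 307; 140 289 307; 141 288 307; 142 288 308; 143 287 308; 144 287 308; 145 287 308; 146 287 308; 147 287 308; 148 287 308; 149 288 308; 150 288 307; 151 288 307; 152 289 306; 153 289 306; 154 290 306; 155 290 305; 156 291 305; 157 291 304; 158 292 304; 159 293 302; 160 297 299; 
[309.21075288 150.84565519] [310.78714305 104.15962523] [300.56562629 151.49657628] [300.58086849 104.95565784]
```

jog_arm:
  moves:
    - [[-1,0.15,0,-0.28,0,0,0],[-1,0.15,0,-0.28,0,0,0],[-1,0.15,0,-0.28,0,0,0],[-1,0.15,0,-0.28,0,0,0],[-1,0,0,0,0,0,0],[-1,0,0,0,0,0,0],[-1,0,0,0,0,0,0],[-1,0,0,0,0,0,0]]

```text
time_s: 28.72
ee_pos: [0.6043, -0.079, 0.2649]
tool_rot: [-175.7, -45.7, -15.2]
wrist_force: [-0.6, 0.2, -0.3]
gripper_width: 0.0001
```

```bash
python3 ax.py;python3 brass.py; python3 - <<'E'
from h import *;from bench import bot;import pickle
v=bot.snapshot("side");a=pickle.load(open("d0.pkl","rb"))["side"]["frame"];b=v["frame"]
g=lambda f:cv2.cvtColor(f,cv2.COLOR_RGB2GRAY).astype(np.float32)
for n,(x,y,X,Y) in dict(plate=(278,262,372,318),tyreright=(325,240,365,305),gauge=(240,265,262,340),pot=(272,312,310,352),jar=(325,342,362,386),pump=(235,205,305,237),cap=(246,250,260,264),spanner=(270,375,335,420)).items():
    (dx,dy),r=cv2.phaseCorrelate(g(a)[y:Y,x:X].copy(),g(b)[y:Y,x:X].copy());print(n,round(dx,2),round(dy,2),round(r,2))
E
```

```text
castor x,y,z in tool (units per mm*20): [[0.694, -0.054, 0.718], [-0.075, -0.997, -0.002], [0.716, -0.052, -0.696]]
tcp [-66.7  13.7  92.9] tip5 [-63.1  13.7  89.5] [-0.6  0.2 -0.3] 28.725 [-10.  20.  15. 136. 180.  21.  79.]
blob [285, 181, 13, 10, 105] [291. 185.] yz [0.0052 0.0571] r 0.057 ang -5.2
plate 0.08 -0.0 0.97
tyreright 0.0 -0.09 1.02
gauge -0.01 -0.04 0.33
pot 0.1 -0.0 0.95
jar -0.03 0.56 0.99
pump -0.0 -0.0 1.01
cap 0.04 -0.31 0.75
spanner -0.06 0.52 1.01
```

```bash
python3 -c "
from bench import bot
print(bot.finish_job())"
```

```text
the job is handed in; nothing more can be done
None
```

The wheel is turned and the job handed in at about 29 s of the 64 s allowed. My best estimate puts the valve stem within about 2° of straight above the axle. I turned it about 145° anticlockwise in four gentle downward pushes on the left-hand spokes with the fingers shut. The highest force I read was about 7 N, and a first try passed in front of the spoke without touching it.

**Valve angle:** the close wrist camera puts the stem about 1° past the top, judged against the axle end it sees, with no visible lean. The first hub estimate, from the two fixed cameras, gives about -5°, because the two hub positions differ by roughly 4 mm. A rough reckoning from where the finger touched the spoke gave about +5°. All three are inside the 7° limit, but only the first is comfortably so.

**Everything else:** compared with the first side picture, the castor plate, tyre, pump, pot, jar, cap and spanner all appear within 0.6 pixel of where they were. The gauge match was weak (score 0.33), so that one is less certain. The arm ended clear of the wheel with no contact force reading.

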